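Put the weight, beaker, dye bottle and timer back in their own places

TASK

The dye bottle and the timer have been left on the balance and the stirrer, and the beaker and the check weight are standing in the bottle's and the timer's places. Put everything right: the steel check weight on the balance pan, the beaker on the white stirrer plate, the dye bottle in the round grey saucer and the timer face up on the square wooden board, each upright in the middle of its own place. The empty black mat is free for setting a thing aside on the way; leave it empty at the end.

Things in the scene. Friction and masses are not known exactly. Their poses are not given: they have to be found in the camera images.
- beaker: white plastic beaker, round, empty and open at the top, 51 to 53 mm in diameter with a slightly flared rim 55 mm wide, 69 mm high, wall 2.5 mm, about 70 g; origin at the centre of its underside, z up. Grip it from above across its outside about 45 mm up.
- ink_bottle: small bottle of dark dye with a blue screw cap, round; glass body 38 to 42 mm in diameter and 45 mm high, 77 mm high with the cap (29 mm wide); about 55 g; origin at the centre of its underside, z up. Grip the body, about 30 mm up.
- weight: stainless steel check weight: plain cylinder 38 mm in diameter and 42 mm high, with a neck and a 25 mm knob above it, 63 mm high in all, about 450 g; origin at the centre of its underside, z up. Grip the cylinder, about 30 mm up.
- timer: flat off-white bench timer with buttons, lying face up, 62 (its x) x 64 (its y) mm, 16 mm high at the sides, 19 with the buttons, about 60 g; origin at the centre of its underside, z up. Grip it across either pair of sides.
- balance_mid (a point): centre of the top of the balance's round steel pan, 90 mm in diameter, 50 mm above the bench; the balance is a white box 112 x 112 mm with a display on its front, fixed. Axis z up. It belongs to the check weight.
- stirrer_mid (a point): centre of the top of the magnetic stirrer's square white plate, 100 x 100 mm, 50 mm above the bench; the stirrer is a grey box 112 x 108 mm with two black knobs on its front, fixed. Axis z up. It belongs to the beaker.
- saucer_mid (a point): centre of the inner floor of the round grey spill saucer, 94 mm in diameter outside, 86 mm inside, floor 8 mm above the bench, rim 13 mm above the bench, fixed. Axis z up. It belongs to the dye bottle.
- timer_rest_mid (a point): centre of the top of the square flat wooden board, 80 x 80 mm, 8 mm thick, no rim, fixed. Axis z up. It belongs to the timer.
- mat_mid (a point): centre of the top of the thin black rubber mat, 100 (its x) x 130 (its y) mm, 3 mm thick, fixed, empty at the start: the free spot where one thing at a time can be set aside. Axis z up.
Not all that is in view belongs to the job. Several things have the shape of the timer; the one meant has the colours described above.

How it is judged:
At the end, for the whole second after the job is handed in: Weight on the balance pan, beaker on the stirrer plate, dye bottle in the saucer, timer on the board: each within 15 mm of the middle, resting on that surface (within 6 mm in height), upright within 0.12 rad and at rest; none of the four within 80 mm of the mat's middle (horizontal distance between weight and balance_mid below 0.015 m and z of weight in the frame of balance_mid between -0.006 and 0.006 m and angle between each of weight, beaker, ink_bottle, timer's own z axis and vertical below 0.12 rad and linear speed of each of weight, beaker, ink_bottle, timer below 0.02 m/s and angular speed of each of weight, beaker, ink_bottle, timer below 0.2 rad/s and horizontal distance between beaker and stirrer_mid below 0.015 m and z of beaker in the frame of stirrer_mid between -0.006 and 0.006 m and horizontal distance between ink_bottle and saucer_mid below 0.015 m and z of ink_bottle in the frame of saucer_mid between -0.006 and 0.006 m and horizontal distance between timer and timer_rest_mid below 0.015 m and z of timer in the frame of timer_rest_mid between -0.006 and 0.006 m and horizontal distance between each of weight, beaker, ink_bottle, timer and mat_mid above 0.08 m); the robot touches nothing.
It also fails if it takes over 150 s, if anything falls off the work surface, if the arm or the gripper's body presses on something with over 40 N, if the wrist force passes 120 N, or if a joint passes its speed limit or range.

ROBOT

A 7-joint arm with a two-finger parallel gripper is mounted at the origin on a cart in front of the work surface, level with it; the furniture and walls round the work are solid. World frame = base frame: x ahead of the robot, y to its left, z up, the work surface at z = 0. Lengths are in m, angles in rad, forces in N, time in s.
With the tool pointing down it reaches from about 0.35 to 0.775 m from the base axis. Payload 3.1 kg.
Tool frame: the origin (TCP) lies between the finger pads; the fingertips stand 22 mm ahead of it and the grasp point (between the pads) lies 3 mm ahead of it (manip.nose_length is the distance from the TCP to the fingertips, in m); z points along the fingers, y is the line along which they close (so a half turn about z gives the same grasp; the last joint's range is limited). The gripper opens to 85 mm and grips with 20 to 120 N. Pads are 22 mm wide; open, the fingers measure 114 mm over their backs; the gripper's body (76 mm by 85 mm) begins 54 mm behind the grasp point. The pads swing forward as they close: fully open they stand 13 mm farther back than shut.
Start: joints at [-1.388, 0.311, 0.014, 1.512, -0.004, 1.319, -0.027], TCP at [0.123, 0.536, 0.217] pointing down, gripper open.
Joint ranges: [-2.7, 2.7], [-0.3, 1.91], [-1.27, 1.3], [0.12, 2.57], [-1.44, 4.58], [0.2, 2.03], [-3.05, 3.05]. Speed limits (rad/s): [2.79, 2.79, 3.14, 3.14, 3.14, 3.14, 3.14].

INTERFACE

Orientations are given as a rotation vector (axis times angle).
In Python, from workcell import manip gives the robot as it stands.
- The arm moves only by the tool drive_tool, never from a script. Its argument "motion" is a list of rows, each an object with "claw": the finger opening in mm, from 0 to 85.4; "linear": the shift along the tool's x, y, z in mm, a list of three; "turn": the turn, a rotation vector about the tool's x, y, z in degrees, a list of three. In form: [{"claw": claw, "linear": [tx, ty, tz], "turn": [rx, ry, rz]}, ...]. A call has 1 to 10 rows; each row shifts and turns the commanded pose from where the row before left it, along the tool's axes as they then stand; what a row does not reach is not made up. A row lasts 1/8 s, in which the tool goes at most 62.5 mm and 10.7 degrees, less where a joint would pass 70% of its speed; a pose out of reach is approached as far as the arm can. A call is refused whole if a number of a shift passes 62.5 or a number of a turn 10.7, either way. A call with a gripper value outside its range is refused whole. The fingers move at their own pace and stop on an object; "force" is the grip in N (left out, the last holds). Time passes only in rows, so rows that do not move let the fingers close. It gives the time, the measured TCP pose, the force, the opening and the grip force at its end, in the units of the state.
- manip.get_state(): the state, without advancing time (a new reading comes with each control period).
- manip.grab_frame(name): name is "side" or "top"; returns (picture, depth): 480x640x3 uint8, red, green, blue; 480x640 float32, m along the optical axis (not along the pixel's ray), 0 where there is no reading.
- manip.camera_params(name): a dict with "fov_y" (degrees; the focal length in pixels is half the picture's height over the tangent of half this angle, whatever the lens; pixels are square), "cx", "cy" (the principal point, pixels), "R" (3x3) and "t" (3): a world point X has camera coordinates R X + t. Camera axes: x right, y down, z forward; pixel columns grow to the right and rows downward; lengths in m; the calibration is good to about 2 mm. A picture is of the moment at which its call begins. camera_params takes no time and is no camera call.
- manip.close_job(): hands the job in; it is judged then, once.
Trained networks look in the newest picture that a camera, given by its name, has taken for a name from the list of things; names that differ only in an ending like _2 or _b are one class to them, and where a whole thing is asked for, a point or a joint stands for the part that bears it (a point fixed in the world has none). Each returns a list of dicts, best first, with "conf" (0 to 1); they miss things now and then, are a little off and sometimes report something else, mostly with a low value. They report only what shows in the picture. A call takes as long as a camera call. They do not tell look-alikes from the thing itself.
- manip.outline_of(label, camera): "pixels" (480x640 bool, what is visible of it) and "uv" ([column, row] in pixels, amid what is visible of it).
The state is a dict: "t": time; "joint_pos": joint angles; "dq": joint speeds; "joint_efforts": joint torques, N m; "tcp_pos": TCP position; "ee_rot": TCP orientation; "wrist_force": force on the tool from outside, world axes, zero at the start; "torque": the same for the moment, N m; "finger_gap": finger opening in m; "grasp_force": force on a finger pad.
Only numpy, scipy, OpenCV 4.12 (cv2) and the standard library are available. Lean on these libraries where they do the work, as an engineer would, in place of code of your own. Each camera call takes 0.05 s, during which the arm holds its last target. There are 200 camera calls.

## Working session

There is one attempt and no reset: what is moved stays moved. The work goes in short steps, Python scripts to look and compute and a tool call to move; the robot and the scene stay as the last step left them, time stands still between calls to the robot, and variables do not carry over. Pictures are saved under pics/ and viewed, at most 14 in all, crops included, and the job is handed in when it is done.

Besides the shell and the picture viewer there is one more tool, called after "Emit:" by a JSON object that holds its "method" and its "body". drive_tool: Moves the arm, as the interface text tells. Its arguments: {"type":"object","properties":{"motion":{"type":"array"},"force":{"type":"number"}},"required":["motion"]}

```bash
mkdir -p pics; ls; python3 - <<'E'
from workcell import manip
import cv2,numpy as np
s=manip.get_state(); print({k:np.round(v,3) for k,v in s.items()}, manip.nose_length)
for n in ("side","top"):
    p,d=manip.grab_frame(n); cv2.imwrite(f"pics/{n}0.png",p[:,:,::-1])
    c=manip.camera_params(n); print(n,c)
E
```

```text
pics
{'t': np.float64(0.0), 'joint_pos': array([-1.388,  0.312,  0.014,  1.513, -0.004,  1.319, -0.027]), 'dq': array([-0.001, -0.   ,  0.001, -0.001, -0.   ,  0.001, -0.001]), 'joint_efforts': array([ 0.0000e+00, -3.7992e+01,  1.4600e-01, -2.3059e+01,  1.2000e-02,
        1.4000e-02, -0.0000e+00]), 'tcp_pos': array([0.122, 0.535, 0.216]), 'ee_rot': array([-0.352, -3.122,  0.004]), 'wrist_force': array([-0.032, -0.01 , -0.415]), 'torque': array([-0.066,  0.029,  0.01 ]), 'grasp_force': np.float64(0.0), 'finger_gap': np.float64(0.085)} 0.022
side {'fov_y': 46.97137186652951, 'cx': 321.2503065508395, 'cy': 229.57733684144455, 'R': array([[ 0.82376151, -0.56682515,  0.01123502],
       [-0.27155288, -0.41188611, -0.86983266],
       [ 0.49767058,  0.71348377, -0.49321893]]), 't': array([-0.38266268,  0.21040192,  0.99250436])}
top {'fov_y': 44.49619604301868, 'cx': 324.8389130616609, 'cy': 248.55541375928186, 'R': array([[ 0.00942263, -0.99994525,  0.00455084],
       [-0.99553187, -0.00980846, -0.09391533],
       [ 0.09395483, -0.00364557, -0.99556979]]), 't': array([0.00875525, 0.47350652, 1.11911337])}
```

View pics/top0.png

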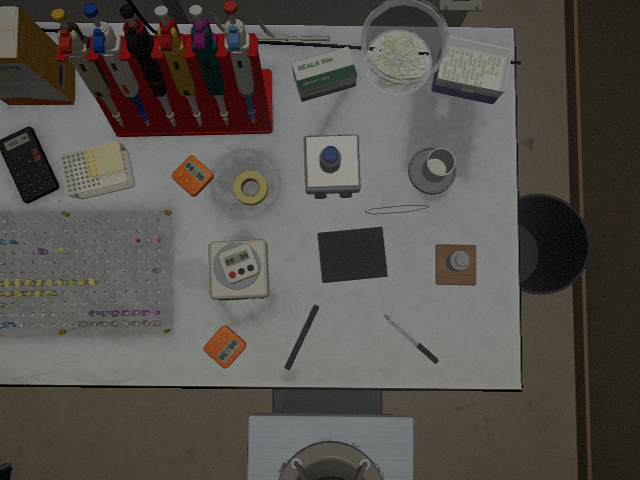

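View pics/side0.png

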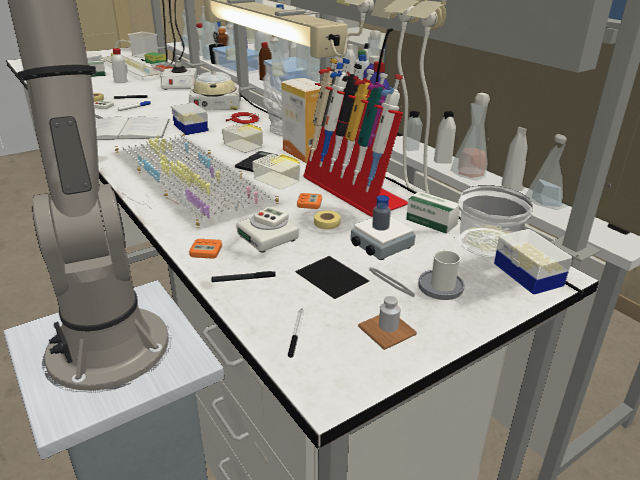

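The top view shows the balance with the white timer at (238,265), the stirrer with the bottle at (331,165), the saucer with the beaker at (435,168), the board with the weight at (458,262) and the empty mat at (352,254). The orange timers at (193,175) and (225,346) are decoys. The side view agrees.

```bash
cat > h.py <<'E'
from workcell import manip
import cv2,numpy as np
def cam(n):
    c=manip.camera_params(n); return 240/np.tan(np.radians(c["fov_y"]/2)),c["cx"],c["cy"],np.array(c["R"]),np.array(c["t"])
def cloud(n,d):
    f,cx,cy,R,t=cam(n); v,u=np.mgrid[:480,:640]
    P=np.stack([(u-cx)/f*d,(v-cy)/f*d,d],-1); return (P-t)@R
def at_z(n,uv,z):
    f,cx,cy,R,t=cam(n); uv=np.atleast_2d(uv).astype(float)
    r=np.c_[(uv-[cx,cy])/f,np.ones(len(uv))]@R; o=-R.T@t
    return o+r*((z-o[2])/r[:,2])[:,None]
def look(names=("weight","beaker","ink_bottle","timer")):
    for n in ("top","side"):
        p,d=manip.grab_frame(n); W=cloud(n,d)
        for k in names:
            for o in manip.outline_of(k,n)[:4]:
                m=o["pixels"]&(d>0); m=cv2.erode(m.astype(np.uint8),np.ones((2,2)))>0
                if m.sum()<15: continue
                q=W[m]; zt=np.percentile(q[:,2],95); T=q[q[:,2]>zt-.006]
                print(n,k,round(o["conf"],2),np.round(o["uv"]),"n",m.sum(),"z5,95",np.round(np.percentile(q[:,2],[5,95]),4),
                  "mid",np.round((q[:,:2].max(0)+q[:,:2].min(0))/2,4),"topmid",np.round((T.max(0)+T.min(0))[:2]/2,4),"rgb",np.median(p[m],0))
E
python3 - <<'E'
from h import *
look()
P={}
for n in("top","side"):
    p,d=manip.grab_frame(n); W=cloud(n,d); np.savez(f"{n}.npz",p=p,d=d); P[n]=(p,W)
p,W=P["top"]; 
for k,(u,v) in dict(bench=(280,230),pan=(217,262),stir=(315,185),saucer=(417,172),board=(445,275),mat=(352,254),bal=(215,292)).items(): print(k,W[v,u].round(4),p[v,u])
p,W=P["side"]
for k,(u,v) in dict(bench=(400,240),stir=(365,228),saucer=(430,290),board=(375,325),mat=(332,277)).items(): print(k,W[v,u].round(4),p[v,u])
E
```

```text
top weight 0.65 [458. 262.] n 316 z5,95 [0.032  0.0717] mid [ 0.45   -0.2405] topmid [ 0.4519 -0.2408] rgb [98. 97. 95.]
top beaker 0.94 [440. 163.] n 765 z5,95 [0.0095 0.0766] mid [ 0.6342 -0.2092] topmid [ 0.634  -0.2024] rgb [62. 61. 58.]
top ink_bottle 0.83 [332. 162.] n 450 z5,95 [0.061  0.1251] mid [0.632  0.0052] topmid [0.6353 0.0069] rgb [49. 58. 67.]
top timer 0.84 [193. 170.] n 897 z5,95 [0.0117 0.0199] mid [0.6169 0.2765] topmid [0.6164 0.2765] rgb [131.  69.  32.]
top timer 0.83 [223. 345.] n 984 z5,95 [0.0117 0.0195] mid [0.2837 0.2049] topmid [0.2837 0.2049] rgb [131.  71.  36.]
top timer 0.26 [353. 257.] n 3073 z5,95 [-0.0011  0.0062] mid [ 0.4635 -0.0406] topmid [ 0.4632 -0.0405] rgb [39. 39. 38.]
side weight 0.75 [390. 315.] n 590 z5,95 [0.0136 0.0694] mid [ 0.4753 -0.228 ] topmid [ 0.4496 -0.2458] rgb [125.  121.5 119. ]
side weight 0.55 [385. 334.] n 792 z5,95 [0.0045 0.0096] mid [ 0.4444 -0.247 ] topmid [ 0.4444 -0.247 ] rgb [150. 106.  69.]
side weight 0.18 [260. 234.] n 1209 z5,95 [0.0103 0.0489] mid [0.4286 0.1706] topmid [0.4304 0.1708] rgb [169. 166. 158.]
s
[... 437 characters left out ...]
697] topmid [0.4378 0.1704] rgb [168.  163.5 149. ]
side timer 0.56 [206. 249.] n 473 z5,95 [0.0038 0.0184] mid [0.2797 0.1985] topmid [0.2805 0.1994] rgb [194. 119.  60.]
bench [ 0.5119  0.1029 -0.0015] [126 126 125]
pan [0.4435 0.218  0.0458] [ 97 100 101]
stir [0.5935 0.0335 0.0475] [149 147 138]
saucer [ 0.6299 -0.1691  0.0085] [84 84 88]
board [ 0.425  -0.2233  0.0071] [81 62 45]
mat [ 4.652e-01 -4.070e-02  2.000e-04] [38 36 38]
bal [0.3868 0.2214 0.0397] [129 126 118]
bench [ 0.6456 -0.0525  0.0379] [137 145 146]
stir [0.6009 0.02   0.049 ] [232 229 221]
saucer [ 0.5991 -0.2016  0.0065] [115 116 118]
board [ 0.4313 -0.227   0.0079] [154 107  71]
mat [ 0.4595 -0.0478  0.0041] [34 33 32]
```

```bash
cat > m.py <<'E'
from h import *
def main():
  for n in("top","side"):
    z=np.load(n+".npz"); p,W=z["p"],cloud(n,z["d"]); ok=z["d"]>0; hsv=cv2.cvtColor(p,cv2.COLOR_RGB2HSV)
    print(n)
    def sel(k,c,r,lo,hi,extra=True,circ=False):
        m=ok&(np.hypot(W[...,0]-c[0],W[...,1]-c[1])<r)&(W[...,2]>lo)&(W[...,2]<hi)&extra
        nl,lab,st,_=cv2.connectedComponentsWithStats(m.astype(np.uint8)); i=1+np.argmax(st[1:,4]); q=W[lab==i]
        xy=(q[:,:2]*1000).astype(np.float32)
        f=cv2.minEnclosingCircle(xy) if circ else cv2.minAreaRect(xy)
        print(k,len(q),"z",np.median(q[:,2]).round(4),[np.round(a,1) for a in f], "bbox mid",((xy.max(0)+xy.min(0))/2).round(1),np.ptp(xy,axis=0).round(1))
    sel("pan",(.437,.17),.075,.044,.055,circ=True)
    sel("balbox",(.437,.17),.09,.030,.055)
    sel("timer",(.437,.17),.05,.060,.075)
    sel("plate",(.635,.005),.085,.043,.055)
    sel("saucer",(.634,-.204),.058,.004,.017,circ=True)
    sel("board",(.45,-.24),.07,.003,.014,(hsv[...,1]>80))
    sel("mat",(.463,-.04),.1,-.004,.008,(hsv[...,2]<70))
    sel("cap",(.635,.005),.03,.115,.14,circ=True)
    sel("knob",(.451,-.243),.03,.066,.08,circ=True)
    sel("rim",(.634,-.203),.04,.070,.09,circ=True)
main()
E
python3 m.py
```

```text
top
pan 553 z 0.0495 [array([437.5, 181.2]), np.float64(44.8)] bbox mid [438.2 182.3] [87.6 86. ]
balbox 2183 z 0.0378 [array([430.6, 180.6]), array([114.1, 112. ]), np.float64(3.1)] bbox mid [431.7 180.9] [116.4 115.5]
timer 1109 z 0.0657 [array([440.9, 175.5]), array([62.3, 64.1]), np.float64(21.5)] bbox mid [440.8 175.7] [75.2 75.7]
plate 2133 z 0.0495 [array([641.5,   2.1]), array([101.5, 100.1]), np.float64(2.6)] bbox mid [641.1   2.3] [103.5 103.3]
saucer 963 z 0.0087 [array([ 633.7, -199.4]), np.float64(49.9)] bbox mid [ 634.4 -198.8] [95.6 98.1]
board 1162 z 0.0074 [array([ 446.5, -244.4]), array([78.6, 79.3]), np.float64(89.3)] bbox mid [ 446.8 -244.2] [79.1 79.1]
mat 3222 z 0.0025 [array([464.5, -41. ]), array([ 99.9, 129.4]), np.float64(6.3)] bbox mid [464.4 -41.4] [110.8 137.1]
cap 198 z 0.123 [array([636.9,   6.9]), np.float64(14.8)] bbox mid [636.8   6.9] [27.9 27.1]
knob 128 z 0.0691 [array([ 451.8, -241.2]), np.float64(12.9)] bbox mid [ 451.9 -241.2] [22.7 25.8]
rim 169 z 0.0756 [array([ 635.2, -202.9]), np.float64(27.7)] bbox mid [ 634.8 -202.3] [52.6 51.8]
side
pan 
[... 378 characters left out ...]
102.8, 104.3]), np.float64(1.2)] bbox mid [639.4   0.8] [103.7 104.7]
saucer 669 z 0.0089 [array([ 632. , -200.1]), np.float64(49.7)] bbox mid [ 633.1 -199. ] [95.1 96. ]
board 861 z 0.0076 [array([ 444.8, -245.3]), array([81.8, 81.1]), np.float64(89.4)] bbox mid [ 444.5 -245.2] [80.9 82.3]
mat 1567 z 0.0027 [array([462.9, -40.1]), array([101.7, 134.2]), np.float64(5.4)] bbox mid [462.5 -42. ] [110.9 138.9]
cap 93 z 0.1224 [array([635.4,   5.8]), np.float64(16.0)] bbox mid [635.4   4.7] [30.1 29.2]
knob 101 z 0.0694 [array([ 451.9, -243.5]), np.float64(14.2)] bbox mid [ 450.6 -243.7] [25.7 27. ]
rim 188 z 0.0741 [array([ 635.5, -203.5]), np.float64(29.2)] bbox mid [ 635.  -202.6] [55.6 53.1]
```

```bash
cat > plan.py <<'E'
# usage: plan.py x y z az N [x y z az N ...]  (mm, deg; az = azimuth of tool y) -> rows
import sys
from h import *
from scipy.spatial.transform import Rotation as Ro
s=manip.get_state(); R=Ro.from_rotvec(s["ee_rot"]); p=np.array(s["tcp_pos"])*1000
y=R.as_matrix()[:,1]; print("t",round(float(s["t"]),2),"tcp",p.round(1),"az",np.degrees(np.arctan2(y[1],y[0])).round(1),"tilt",np.degrees(np.arccos(-R.as_matrix()[2,2])).round(2),
 "gap",round(float(s["finger_gap"])*1000,1),"gf",round(float(s["grasp_force"]),1),"F",np.round(s["wrist_force"],1),"q",np.round(s["joint_pos"],2))
a=[float(v) for v in sys.argv[1:]]
for i in range(0,len(a),5):
    x,yy,z,az,N=a[i:i+5]; N=int(N); t=np.array([x,yy,z]); c,sn=np.cos(np.radians(az)),np.sin(np.radians(az))
    G=Ro.from_matrix(np.c_[[sn,-c,0],[c,sn,0],[0,0,-1]])
    G2=(R.inv()*G).as_rotvec(degrees=True)/N; step=(t-p)/N
    for k in range(N):
        l=R.inv().apply(step).round(1); g=G2.round(1)
        print(l.tolist(),g.tolist()); p=p+R.apply(l); R=R*Ro.from_rotvec(g,degrees=True)
    print("-")
E
python3 plan.py 450 250 200 45 9   450 0 200 0 6
```

```text
t 0.7 tcp [122.6 536.2 216.6] az 77.1 tilt 0.0 gap 85.7 gf 0.0 F [-0.5 -0.4 -0.3] q [-1.39  0.31  0.01  1.51 -0.    1.32 -0.03]Traceback (most recent call last):
  File "plan.py", line 11, in <module>
    G=Ro.from_matrix(np.c_[[sn,-c,0],[c,sn,0],[0,0,-1]])
  File "scipy/spatial/transform/_rotation.pyx", line 1143, in scipy.spatial.transform._rotation.Rotation.from_matrix
ValueError: Non-positive determinant (left-handed or null coordinate frame) in rotation matrix 0: [[ 0.70710678  0.70710678  0.        ]
 [-0.70710678  0.70710678  0.        ]
 [ 0.          0.         -1.        ]].
```

```bash
sed -i 's/\[sn,-c,0\]/[-sn,c,0]/' plan.py; python3 plan.py 450 250 200 30 10 450 0 200 0 6
```

```text
t 0.7 tcp [122.6 536.2 216.6] az 77.1 tilt 0.0 gap 85.7 gf 0.0 F [-0.5 -0.4 -0.3] q [-1.39  0.31  0.01  1.51 -0.    1.32 -0.03]
[-38.3, -20.6, 1.7] [0.0, -0.0, 4.7]
[-39.9, -17.4, 1.7] [0.0, -0.0, 4.7]
[-41.1, -14.1, 1.7] [0.0, -0.0, 4.7]
[-42.2, -10.7, 1.7] [0.0, -0.0, 4.7]
[-42.9, -7.2, 1.7] [0.0, -0.0, 4.7]
[-43.3, -3.6, 1.7] [0.0, -0.0, 4.7]
[-43.5, -0.1, 1.7] [0.0, -0.0, 4.7]
[-43.3, 3.5, 1.7] [0.0, -0.0, 4.7]
[-42.9, 7.0, 1.7] [0.0, -0.0, 4.7]
[-42.2, 10.5, 1.7] [0.0, -0.0, 4.7]
-
[-36.0, -20.9, -0.1] [0.0, -0.0, 5.0]
[-37.7, -17.7, -0.1] [0.0, -0.0, 5.0]
[-39.1, -14.3, -0.1] [0.0, -0.0, 5.0]
[-40.2, -10.8, -0.1] [0.0, -0.0, 5.0]
[-41.0, -7.3, -0.1] [0.0, -0.0, 5.0]
[-41.5, -3.7, -0.1] [0.0, -0.0, 5.0]
-
```

Emit:
{"method": "drive_tool", "body": {"motion": [{"claw": 85, "linear": [-38, -21, 2], "turn": [0, 0, 4.7]}, {"claw": 85, "linear": [-40, -17, 2], "turn": [0, 0, 4.7]}, {"claw": 85, "linear": [-41, -14, 2], "turn": [0, 0, 4.7]}, {"claw": 85, "linear": [-42, -11, 2], "turn": [0, 0, 4.7]}, {"claw": 85, "linear": [-43, -7, 2], "turn": [0, 0, 4.7]}, {"claw": 85, "linear": [-43, -4, 2], "turn": [0, 0, 4.7]}, {"claw": 85, "linear": [-43, 0, 2], "turn": [0, 0, 4.7]}, {"claw": 85, "linear": [-43, 3, 2], "turn": [0, 0, 4.7]}, {"claw": 85, "linear": [-43, 7, 2], "turn": [0, 0, 4.7]}, {"claw": 85, "linear": [-42, 10, 2], "turn": [0, 0, 4.7]}], "force": 60}}

```text
t: 1.95
tcp_pos: [0.4487, 0.2491, 0.1968]
ee_rot: [1.571, 2.72, 0.001]
wrist_force: [-0.2, 0.4, -0.6]
finger_gap: 0.0851
grasp_force: 0.0
```

```bash
python3 plan.py 451 -242 150 0 10
```

```text
t 1.95 tcp [448.7 249.1 196.8] az 30.0 tilt 0.05 gap 85.1 gf 0.0 F [-0.2  0.4 -0.6] q [-0.86  0.25  0.4   1.66 -0.1   1.25  0.08]
[-42.7, -24.3, 4.6] [0.0, -0.0, 3.0]
[-43.9, -22.1, 4.6] [0.0, -0.0, 3.0]
[-45.0, -19.8, 4.6] [0.0, -0.0, 3.0]
[-45.9, -17.4, 4.6] [0.0, -0.0, 3.0]
[-46.8, -14.9, 4.6] [0.0, -0.0, 3.0]
[-47.5, -12.5, 4.6] [0.0, -0.0, 3.0]
[-48.1, -10.0, 4.6] [0.0, -0.0, 3.0]
[-48.5, -7.4, 4.6] [0.0, -0.0, 3.0]
[-48.9, -4.9, 4.6] [0.0, -0.0, 3.0]
[-49.1, -2.3, 4.6] [0.0, -0.0, 3.0]
-
```

Emit:
{"method": "drive_tool", "body": {"motion": [{"claw": 85, "linear": [-43, -24, 4], "turn": [0, 0, 3]}, {"claw": 85, "linear": [-44, -22, 4], "turn": [0, 0, 3]}, {"claw": 85, "linear": [-45, -20, 4], "turn": [0, 0, 3]}, {"claw": 85, "linear": [-46, -17, 4], "turn": [0, 0, 3]}, {"claw": 85, "linear": [-47, -15, 4], "turn": [0, 0, 3]}, {"claw": 85, "linear": [-47, -13, 4], "turn": [0, 0, 3]}, {"claw": 85, "linear": [-48, -10, 4], "turn": [0, 0, 3]}, {"claw": 85, "linear": [-48, -7, 4], "turn": [0, 0, 3]}, {"claw": 85, "linear": [-49, -5, 4], "turn": [0, 0, 3]}, {"claw": 85, "linear": [-49, -2, 4], "turn": [0, 0, 3]}]}}

```text
t: 3.2
tcp_pos: [0.4522, -0.242, 0.1567]
ee_rot: [2.22, 2.222, 0.001]
wrist_force: [1.0, 0.9, -0.7]
finger_gap: 0.0852
grasp_force: 0.0
```

```bash
python3 plan.py 451.5 -242.3 41 0 4
```

```text
t 3.2 tcp [ 452.2 -242.   156.7] az 0.1 tilt 0.06 gap 85.2 gf 0.0 F [ 1.   0.9 -0.7] q [-0.15  0.34  0.78  1.73 -0.26  1.18  0.7 ]
[-0.1, -0.2, 28.9] [0.0, -0.0, 0.0]
[-0.1, -0.2, 28.9] [0.0, -0.0, 0.0]
[-0.1, -0.2, 28.9] [0.0, -0.0, 0.0]
[-0.1, -0.2, 28.9] [0.0, -0.0, 0.0]
-
```

Emit:
{"method": "drive_tool", "body": {"motion": [{"claw": 85, "linear": [0, -1, 30], "turn": [0, 0, 0]}, {"claw": 85, "linear": [0, 0, 35], "turn": [0, 0, 0]}, {"claw": 85, "linear": [0, 0, 30], "turn": [0, 0, 0]}, {"claw": 85, "linear": [0, 0, 20], "turn": [0, 0, 0]}, {"claw": 55, "linear": [0, 0, 0], "turn": [0, 0, 0]}, {"claw": 30, "linear": [0, 0, 0], "turn": [0, 0, 0]}, {"claw": 30, "linear": [0, 0, 0], "turn": [0, 0, 0]}, {"claw": 30, "linear": [0, 0, 0], "turn": [0, 0, 0]}, {"claw": 30, "linear": [0, 0, 0], "turn": [0, 0, 0]}, {"claw": 30, "linear": [0, 0, 0], "turn": [0, 0, 0]}], "force": 60}}

```text
t: 4.45
tcp_pos: [0.4509, -0.2408, 0.0417]
ee_rot: [2.219, 2.224, 0.0]
wrist_force: [-0.5, -0.0, 0.8]
finger_gap: 0.0305
grasp_force: 0.0
```

```bash
python3 plan.py 452 -242 110 0 4 463 -40 110 0 8
```

```text
t 4.45 tcp [ 450.9 -240.8   41.7] az 0.1 tilt 0.01 gap 30.5 gf 0.0 F [-0.5 -0.   0.8] q [-0.08  0.48  0.71  1.87 -0.38  0.93  0.8 ]
[-0.3, 0.3, -17.1] [0.0, -0.0, 0.0]
[-0.3, 0.3, -17.1] [0.0, -0.0, 0.0]
[-0.3, 0.3, -17.1] [0.0, -0.0, 0.0]
[-0.3, 0.3, -17.1] [0.0, -0.0, 0.0]
-
[25.2, 1.4, 0.0] [0.0, -0.0, 0.0]
[25.2, 1.4, 0.0] [0.0, -0.0, 0.0]
[25.2, 1.4, 0.0] [0.0, -0.0, 0.0]
[25.2, 1.4, 0.0] [0.0, -0.0, 0.0]
[25.2, 1.4, 0.0] [0.0, -0.0, 0.0]
[25.2, 1.4, 0.0] [0.0, -0.0, 0.0]
[25.2, 1.4, 0.0] [0.0, -0.0, 0.0]
[25.2, 1.4, 0.0] [0.0, -0.0, 0.0]
-
```

```bash
python3 - <<'E'
from h import *
a,_=manip.grab_frame("side"); b,_=manip.grab_frame("top")
A=cv2.resize(a[230:380,310:510],(800,600),interpolation=cv2.INTER_CUBIC); B=cv2.resize(b[200:320,400:520],(600,600))
o=np.hstack([cv2.resize(A,(480,360)),cv2.resize(B,(320,360))]); cv2.imwrite("pics/g1.png",o[:,:,::-1])
E
```

```text
(no output)
```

View pics/g1.png

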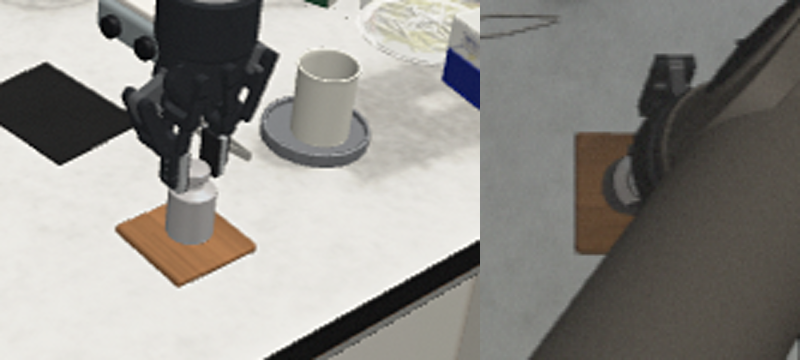

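The side view shows the pads around the knob, with the tips near the top of the cylinder, about 25 mm higher than the TCP reading implies. I'll measure the fingertips.

```bash
python3 - <<'E'
from h import *
from scipy.spatial.transform import Rotation as Ro
p,d=manip.grab_frame("side"); W=cloud("side",d); s=manip.get_state()
print(np.round(s["tcp_pos"],4),manip.nose_length)
hsv=p.max(-1)
m=(d>0)&(np.hypot(W[...,0]-.451,W[...,1]+.242)<.07)&(W[...,2]>.015)
for lo in range(20,130,10):
    k=m&(W[...,2]>lo/1e3)&(W[...,2]<lo/1e3+.01)
    q=W[k&(p.max(-1)<75)]; g=W[k&(p.max(-1)>=75)]
    f=lambda q: (len(q), (np.percentile(q[:,:2],[5,50,95],axis=0)*1000).round().tolist()) if len(q)>3 else len(q)
    print(lo,"dark",f(q),"light",f(g))
E
```

```text
[ 0.4508 -0.2407  0.0416] 0.022
20 dark 0 light (92, [[432.0, -261.0], [440.0, -255.0], [461.0, -237.0]])
30 dark 0 light (84, [[432.0, -261.0], [437.0, -255.0], [455.0, -238.0]])
40 dark 0 light (110, [[432.0, -262.0], [441.0, -254.0], [465.0, -238.0]])
50 dark (4, [[465.0, -250.0], [467.0, -247.0], [468.0, -245.0]]) light (90, [[433.0, -258.0], [448.0, -251.0], [464.0, -244.0]])
60 dark (43, [[423.0, -251.0], [466.0, -245.0], [467.0, -233.0]]) light (109, [[430.0, -254.0], [449.0, -250.0], [472.0, -236.0]])
70 dark (77, [[422.0, -251.0], [465.0, -243.0], [468.0, -234.0]]) light (43, [[429.0, -253.0], [450.0, -250.0], [476.0, -240.0]])
80 dark (74, [[422.0, -251.0], [465.0, -245.0], [468.0, -233.0]]) light (34, [[429.0, -254.0], [435.0, -252.0], [475.0, -249.0]])
90 dark (59, [[422.0, -253.0], [467.0, -246.0], [470.0, -232.0]]) light (24, [[429.0, -253.0], [467.0, -252.0], [473.0, -235.0]])
100 dark (176, [[405.0, -255.0], [467.0, -249.0], [487.0, -233.0]]) light (17, [[425.0, -256.0], [434.0, -253.0], [498.0, -234.0]])
110 dark (160, [[401.0, -255.0], [431.0, -252.0], [496.0, -233.0]]) light (18, [[402.0, -255.0], [496.0, -250.0], [503.0, -230.0]])
120 dark (222, [[396.0, -258.0], [429.0, -252.0], [498.0, -230.0]]) light (8, [[436.0, -259.0], [503.0, -253.0], [509.0, -249.0]])
```

Emit:
{"method": "drive_tool", "body": {"motion": [{"claw": 80, "linear": [0, 0, 0], "turn": [0, 0, 0]}, {"claw": 80, "linear": [0, 0, 0], "turn": [0, 0, 0]}, {"claw": 80, "linear": [0, 0, 0], "turn": [0, 0, 0]}, {"claw": 80, "linear": [0, 0, 10], "turn": [0, 0, 0]}, {"claw": 80, "linear": [0, 0, 10], "turn": [0, 0, 0]}, {"claw": 80, "linear": [0, 0, 8], "turn": [0, 0, 0]}, {"claw": 80, "linear": [0, 0, 0], "turn": [0, 0, 0]}]}}

```text
t: 5.48
tcp_pos: [0.45, -0.2403, 0.0125]
ee_rot: [-2.218, -2.222, 0.001]
wrist_force: [0.4, 0.2, -0.8]
finger_gap: 0.0801
grasp_force: 0.0
```

```bash
cat > tips.py <<'E'
from h import *
import sys
# lowest/extent of finger points seen by side camera round the tcp
s=manip.get_state(); c=np.array(s["tcp_pos"]); p,d=manip.grab_frame("side"); W=cloud("side",d)
f,cx,cy,R,t=cam("side")
q=R@(c)+t; u,v=int(cx+f*q[0]/q[2]),int(cy+f*q[1]/q[2])
print("tcp",c.round(4),"px",u,v,"F",np.round(s["wrist_force"],1),"gap",s["finger_gap"].round(4))
u0=max(0,min(u-100,440)); v0=max(0,min(v-110,330))
o=cv2.resize(p[v0:v0+150,u0:u0+200],(800,600),interpolation=cv2.INTER_CUBIC); cv2.imwrite(sys.argv[1],o[:,:,::-1]); print("crop",u0,v0,"x4")
m=(d>0)&(np.hypot(W[...,0]-c[0],W[...,1]-c[1])<.065)&(p.max(-1)<70)&(W[...,2]>.012)
for lo in range(12,100,4):
    k=m&(W[...,2]>lo/1e3)&(W[...,2]<lo/1e3+.004); q=W[k]
    if len(q)>2: print(lo,len(q),(np.percentile(q[:,:2],[5,50,95],axis=0)*1000).round().tolist())
E
python3 tips.py pics/g2.png
```

```text
Traceback (most recent call last):
  File "tips.py", line 7, in <module>
    print("tcp",c.round(4),"px",u,v,"F",np.round(s["wrist_force"],1),"gap",s["finger_gap"].round(4))
                                                                           ^^^^^^^^^^^^^^^^^^^^^
AttributeError: 'float' object has no attribute 'round'
```

```bash
sed -i 's/s\["finger_gap"\].round(4)/round(float(s["finger_gap"]),4)/' tips.py
python3 tips.py pics/g2.png
```

```text
tcp [ 0.4505 -0.2406  0.0131] px 387 323 F [ 0.2 -0.3 -0.5] gap 0.0802
crop 287 213 x4
40 14 [[490.0, -250.0], [491.0, -243.0], [493.0, -234.0]]
44 17 [[400.0, -251.0], [491.0, -241.0], [492.0, -232.0]]
48 29 [[398.0, -249.0], [402.0, -241.0], [492.0, -232.0]]
52 25 [[398.0, -250.0], [490.0, -244.0], [492.0, -233.0]]
56 30 [[396.0, -251.0], [489.0, -243.0], [492.0, -233.0]]
60 27 [[397.0, -250.0], [489.0, -243.0], [492.0, -232.0]]
64 29 [[397.0, -250.0], [403.0, -241.0], [492.0, -233.0]]
68 27 [[397.0, -250.0], [491.0, -245.0], [493.0, -232.0]]
72 20 [[398.0, -248.0], [491.0, -242.0], [493.0, -232.0]]
76 21 [[397.0, -253.0], [492.0, -246.0], [494.0, -236.0]]
80 21 [[396.0, -254.0], [493.0, -249.0], [498.0, -236.0]]
84 48 [[397.0, -255.0], [489.0, -252.0], [511.0, -235.0]]
88 50 [[397.0, -255.0], [409.0, -251.0], [512.0, -237.0]]
92 67 [[389.0, -255.0], [507.0, -245.0], [514.0, -232.0]]
96 47 [[387.0, -256.0], [417.0, -252.0], [514.0, -233.0]]
```

View pics/g2.png

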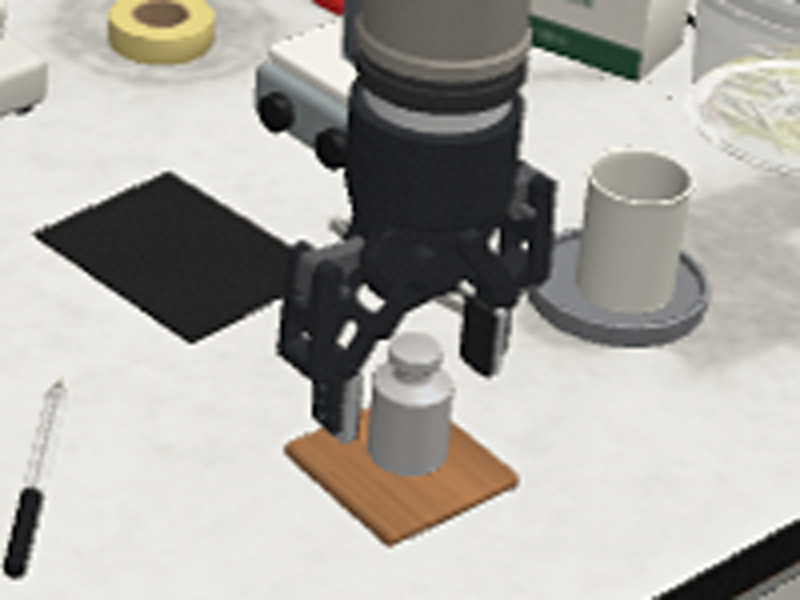

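The tips stand about 41 mm above the bench with the TCP reading 13 mm and no contact force, so the reported z is biased about 36 mm low. I'll use grasp z = TCP z + 33 mm from here.

Emit:
{"method": "drive_tool", "body": {"motion": [{"claw": 80, "linear": [0, 1, 4], "turn": [0, 0, 0]}, {"claw": 80, "linear": [0, 0, 4], "turn": [0, 0, 0]}, {"claw": 60, "linear": [0, 0, 0], "turn": [0, 0, 0]}, {"claw": 45, "linear": [0, 0, 0], "turn": [0, 0, 0]}, {"claw": 30, "linear": [0, 0, 0], "turn": [0, 0, 0]}, {"claw": 30, "linear": [0, 0, 0], "turn": [0, 0, 0]}, {"claw": 30, "linear": [0, 0, 0], "turn": [0, 0, 0]}, {"claw": 30, "linear": [0, 0, 0], "turn": [0, 0, 0]}], "force": 60}}

```text
t: 6.58
tcp_pos: [0.4518, -0.2409, 0.006]
ee_rot: [-2.219, -2.224, -0.0]
wrist_force: [-1.3, 0.5, 6.1]
finger_gap: 0.0358
grasp_force: 60.5
```

```bash
python3 plan.py 452 -242 70 0 4 463 -40 70 0 8
```

```text
t 6.58 tcp [ 451.8 -240.9    6. ] az 0.1 tilt 0.01 gap 35.8 gf 60.5 F [-1.3  0.5  6.1] q [-0.05  0.53  0.67  1.89 -0.43  0.86  0.84]
[-0.3, 0.1, -16.0] [0.0, -0.0, 0.0]
[-0.3, 0.1, -16.0] [0.0, -0.0, 0.0]
[-0.3, 0.1, -16.0] [0.0, -0.0, 0.0]
[-0.3, 0.1, -16.0] [0.0, -0.0, 0.0]
-
[25.3, 1.4, 0.0] [0.0, -0.0, 0.0]
[25.3, 1.4, 0.0] [0.0, -0.0, 0.0]
[25.3, 1.4, 0.0] [0.0, -0.0, 0.0]
[25.3, 1.4, 0.0] [0.0, -0.0, 0.0]
[25.3, 1.4, 0.0] [0.0, -0.0, 0.0]
[25.3, 1.4, 0.0] [0.0, -0.0, 0.0]
[25.3, 1.4, 0.0] [0.0, -0.0, 0.0]
[25.3, 1.4, 0.0] [0.0, -0.0, 0.0]
-
```

Emit:
{"method": "drive_tool", "body": {"motion": [{"claw": 30, "linear": [0, 0, -10], "turn": [0, 0, 0]}, {"claw": 30, "linear": [0, 0, -25], "turn": [0, 0, 0]}, {"claw": 30, "linear": [10, 1, -20], "turn": [0, 0, 0]}, {"claw": 30, "linear": [25, 1, 0], "turn": [0, 0, 0]}, {"claw": 30, "linear": [35, 2, 0], "turn": [0, 0, 0]}, {"claw": 30, "linear": [40, 2, 0], "turn": [0, 0, 0]}, {"claw": 30, "linear": [40, 2, 0], "turn": [0, 0, 0]}, {"claw": 30, "linear": [30, 2, 0], "turn": [0, 0, 0]}, {"claw": 30, "linear": [20, 1, 0], "turn": [0, 0, 0]}, {"claw": 30, "linear": [0, 0, 0], "turn": [0, 0, 0]}]}}

```text
t: 7.82
tcp_pos: [0.462, -0.0382, 0.0601]
ee_rot: [-2.213, -2.228, 0.0]
wrist_force: [0.6, -1.1, -3.9]
finger_gap: 0.036
grasp_force: 60.8
```

```bash
python3 plan.py 463 -41 3 0 4; python3 -c "
from h import *
look(('weight',))"
```

```text
t 7.83 tcp [462.  -38.2  60.1] az 0.4 tilt 0.1 gap 36.0 gf 60.8 F [ 0.6 -1.1 -3.9] q [-0.53  0.35  0.71  1.97 -0.29  0.92  0.33]
[-0.7, 0.3, 14.3] [-0.0, -0.0, 0.1]
[-0.7, 0.3, 14.3] [-0.0, -0.0, 0.1]
[-0.7, 0.3, 14.3] [-0.0, -0.0, 0.1]
[-0.7, 0.3, 14.3] [-0.0, -0.0, 0.1]
-
side weight 0.64 [334. 243.] n 366 z5,95 [0.0645 0.1235] mid [ 0.4825 -0.0208] topmid [ 0.4599 -0.0477] rgb [130. 128. 125.]
```

Emit:
{"method": "drive_tool", "body": {"motion": [{"claw": 30, "linear": [-2, 0, 20], "turn": [0, 0, 0]}, {"claw": 30, "linear": [-1, 1, 20], "turn": [0, 0, 0]}, {"claw": 30, "linear": [0, 0, 12], "turn": [0, 0, 0]}, {"claw": 30, "linear": [0, 0, 5], "turn": [0, 0, 0]}, {"claw": 30, "linear": [0, 0, 1], "turn": [0, 0, 0]}, {"claw": 30, "linear": [0, 0, 0], "turn": [0, 0, 0]}]}}

```text
t: 8.78
tcp_pos: [0.464, -0.0438, 0.0031]
ee_rot: [2.218, 2.223, 0.001]
wrist_force: [-0.4, -0.7, -4.3]
finger_gap: 0.0364
grasp_force: 60.8
```

Emit:
{"method": "drive_tool", "body": {"motion": [{"claw": 30, "linear": [0, 0, 1], "turn": [0, 0, 0]}, {"claw": 30, "linear": [0, 0, 1], "turn": [0, 0, 0]}, {"claw": 30, "linear": [0, 0, 0], "turn": [0, 0, 0]}]}}

```text
t: 9.15
tcp_pos: [0.4638, -0.0436, 0.001]
ee_rot: [2.219, 2.224, 0.001]
wrist_force: [0.2, -0.1, 0.2]
finger_gap: 0.0359
grasp_force: 61.2
```

Emit:
{"method": "drive_tool", "body": {"motion": [{"claw": 60, "linear": [0, 0, 0], "turn": [0, 0, 0]}, {"claw": 85, "linear": [0, 0, 0], "turn": [0, 0, 0]}, {"claw": 85, "linear": [0, 0, 0], "turn": [0, 0, 0]}, {"claw": 85, "linear": [0, 0, -25], "turn": [0, 0, 0]}, {"claw": 85, "linear": [0, 0, -45], "turn": [0, 0, 0]}, {"claw": 85, "linear": [0, 0, -30], "turn": [0, 0, 0]}, {"claw": 85, "linear": [0, 0, 0], "turn": [0, 0, 0]}]}}

```text
t: 10.02
tcp_pos: [0.4658, -0.044, 0.1029]
ee_rot: [2.216, 2.221, 0.007]
wrist_force: [0.2, 0.6, -0.4]
finger_gap: 0.0852
grasp_force: 0.0
```

```bash
python3 plan.py 440.5 174.5 90 22 7 440.5 174.5 45 22 2; python3 -c "
from h import *
look(('weight',))"
```

```text
t 10.03 tcp [465.8 -44.  102.9] az 0.1 tilt 0.35 gap 85.2 gf 0.0 F [ 0.2  0.6 -0.4] q [-0.56  0.29  0.74  1.92 -0.23  1.01  0.29]
[31.2, -3.6, 1.8] [0.1, 0.0, -3.1]
[31.4, -1.9, 1.8] [0.1, 0.0, -3.1]
[31.4, -0.2, 1.9] [0.1, 0.0, -3.1]
[31.4, 1.5, 1.8] [0.1, 0.0, -3.1]
[31.3, 3.2, 1.8] [0.1, 0.0, -3.1]
[31.0, 4.9, 1.8] [0.1, 0.0, -3.1]
[30.7, 6.6, 1.8] [0.1, 0.0, -3.1]
-
[-0.0, 0.3, 22.6] [-0.2, -0.0, -0.1]
[-0.0, 0.2, 22.6] [-0.2, -0.0, -0.1]
-
top weight 0.38 [440. 164.] n 758 z5,95 [0.0096 0.0764] mid [ 0.6343 -0.2023] topmid [ 0.6342 -0.2025] rgb [63. 62. 59.]
side weight 0.65 [332. 269.] n 419 z5,95 [0.0063 0.0643] mid [ 0.4843 -0.0188] topmid [ 0.4617 -0.0489] rgb [127. 125. 122.]
```

Weight stands on the mat near (464,-45). Next, the timer.

Emit:
{"method": "drive_tool", "body": {"motion": [{"claw": 85, "linear": [31, -4, 2], "turn": [0, 0, -3.1]}, {"claw": 85, "linear": [31, -2, 2], "turn": [0, 0, -3.1]}, {"claw": 85, "linear": [31, 0, 2], "turn": [0, 0, -3.1]}, {"claw": 85, "linear": [31, 1, 2], "turn": [0, 0, -3.1]}, {"claw": 85, "linear": [31, 3, 2], "turn": [0, 0, -3.1]}, {"claw": 85, "linear": [31, 5, 2], "turn": [0, 0, -3.1]}, {"claw": 85, "linear": [31, 7, 2], "turn": [0, 0, -3.1]}, {"claw": 85, "linear": [0, 0, 10], "turn": [0, 0, 0]}, {"claw": 85, "linear": [0, 0, 10], "turn": [0, 0, 0]}, {"claw": 85, "linear": [0, 0, 0], "turn": [0, 0, 0]}]}}

```text
t: 11.48
tcp_pos: [0.4364, 0.1713, 0.0651]
ee_rot: [-1.764, -2.598, 0.006]
wrist_force: [0.3, -0.3, 0.6]
finger_gap: 0.0854
grasp_force: 0.0
```

```bash
python3 plan.py 440.5 174.5 34 22 3; python3 tips.py pics/g3.png
```

```text
t 11.47 tcp [436.4 171.3  65.1] az 21.7 tilt 0.22 gap 85.4 gf 0.0 F [ 0.3 -0.3  0.6] q [-0.86  0.33  0.55  1.95 -0.21  0.92  0.17]
[0.5, 1.7, 10.4] [-0.1, 0.0, -0.1]
[0.5, 1.7, 10.4] [-0.1, 0.0, -0.1]
[0.5, 1.7, 10.4] [-0.1, 0.0, -0.1]
-
tcp [0.4364 0.1713 0.0651] px 270 214 F [ 0.3 -0.3  0.6] gap 0.0854
crop 170 104 x4
16 8 [[372.0, 163.0], [374.0, 169.0], [376.0, 181.0]]
24 8 [[372.0, 161.0], [374.0, 167.0], [377.0, 181.0]]
28 3 [[373.0, 167.0], [374.0, 174.0], [375.0, 179.0]]
64 6 [[423.0, 151.0], [427.0, 168.0], [432.0, 173.0]]
68 10 [[421.0, 146.0], [427.0, 153.0], [433.0, 170.0]]
92 9 [[473.0, 178.0], [478.0, 186.0], [480.0, 192.0]]
96 10 [[387.0, 151.0], [476.0, 181.0], [481.0, 193.0]]
```

View pics/g3.png

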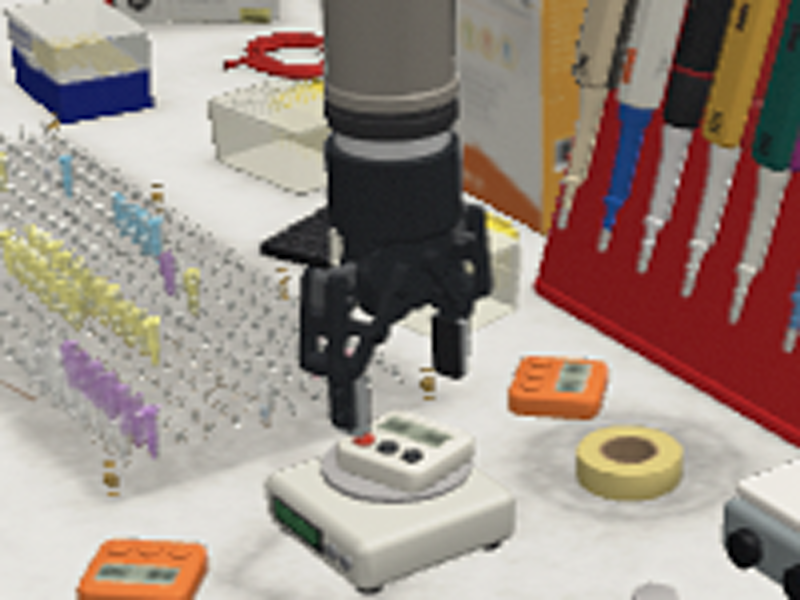

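Emit:
{"method": "drive_tool", "body": {"motion": [{"claw": 85, "linear": [1, 4, 0], "turn": [0, 0, 0]}, {"claw": 85, "linear": [0, 1, 14], "turn": [0, 0, 0]}, {"claw": 85, "linear": [0, 0, 12], "turn": [0, 0, 0]}, {"claw": 85, "linear": [0, 0, 5], "turn": [0, 0, 0]}, {"claw": 75, "linear": [0, 0, 0], "turn": [0, 0, 0]}, {"claw": 70, "linear": [0, 0, 0], "turn": [0, 0, 0]}, {"claw": 70, "linear": [0, 0, 0], "turn": [0, 0, 0]}], "force": 30}}

```text
t: 12.4
tcp_pos: [0.4421, 0.1764, 0.036]
ee_rot: [1.76, 2.601, 0.001]
wrist_force: [0.1, 0.2, -0.1]
finger_gap: 0.0702
grasp_force: 0.0
```

```bash
python3 plan.py 440.5 174.5 32 22 2; python3 tips.py pics/g4.png
```

```text
t 12.4 tcp [442.1 176.4  36. ] az 21.8 tilt 0.05 gap 70.2 gf 0.0 F [ 0.1  0.2 -0.1] q [-0.84  0.39  0.53  1.96 -0.26  0.86  0.21]
[-0.6, -1.1, 2.0] [0.0, -0.0, -0.1]
[-0.6, -1.1, 2.0] [0.0, -0.0, -0.1]
-
tcp [0.4421 0.1764 0.036 ] px 271 223 F [ 0.1  0.2 -0.1] gap 0.0702
crop 171 113 x4
56 3 [[475.0, 186.0], [476.0, 199.0], [478.0, 202.0]]
60 10 [[475.0, 180.0], [476.0, 188.0], [480.0, 195.0]]
64 18 [[398.0, 150.0], [431.0, 159.0], [477.0, 193.0]]
68 29 [[397.0, 151.0], [428.0, 165.0], [478.0, 197.0]]
72 18 [[398.0, 151.0], [474.0, 181.0], [479.0, 194.0]]
76 18 [[395.0, 151.0], [437.0, 169.0], [479.0, 193.0]]
80 19 [[396.0, 151.0], [406.0, 166.0], [478.0, 195.0]]
84 20 [[396.0, 153.0], [403.0, 162.0], [478.0, 193.0]]
88 23 [[396.0, 152.0], [472.0, 183.0], [480.0, 199.0]]
92 20 [[398.0, 150.0], [472.0, 186.0], [480.0, 192.0]]
96 13 [[400.0, 149.0], [475.0, 183.0], [483.0, 194.0]]
```

View pics/g4.png

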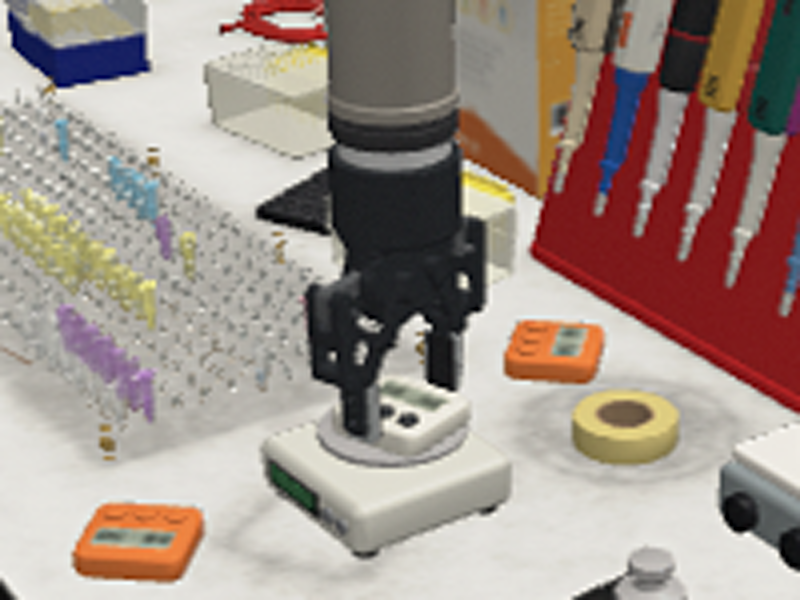

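The fingers straddle the timer, with the tips just above the pan. I'll lower 2 mm and close.

Emit:
{"method": "drive_tool", "body": {"motion": [{"claw": 70, "linear": [0, -1, 2], "turn": [0, 0, 0]}, {"claw": 65, "linear": [0, 0, 0], "turn": [0, 0, 0]}, {"claw": 55, "linear": [0, 0, 0], "turn": [0, 0, 0]}, {"claw": 55, "linear": [0, 0, 0], "turn": [0, 0, 0]}, {"claw": 55, "linear": [0, 0, 0], "turn": [0, 0, 0]}, {"claw": 55, "linear": [0, 0, 0], "turn": [0, 0, 0]}], "force": 30}}

```text
t: 13.2
tcp_pos: [0.441, 0.1759, 0.0338]
ee_rot: [1.761, 2.602, 0.001]
wrist_force: [-0.1, -0.4, 2.8]
finger_gap: 0.0607
grasp_force: 33.8
```

```bash
python3 plan.py 442 175 104 22 4  444.5 -245 104 0 12
```

```text
t 13.2 tcp [441.  175.9  33.8] az 21.8 tilt 0.02 gap 60.7 gf 33.8 F [-0.1 -0.4  2.8] q [-0.84  0.39  0.53  1.97 -0.26  0.85  0.21]
[-0.3, 0.2, -17.6] [0.0, -0.0, -0.0]
[-0.3, 0.2, -17.6] [0.0, -0.0, -0.0]
[-0.3, 0.2, -17.6] [0.0, -0.0, -0.0]
[-0.3, 0.2, -17.6] [0.0, -0.0, -0.0]
-
[-32.6, -12.8, 0.0] [0.0, -0.0, 1.8]
[-33.0, -11.8, 0.0] [0.0, -0.0, 1.8]
[-33.3, -10.8, 0.0] [0.0, -0.0, 1.8]
[-33.6, -9.7, 0.0] [0.0, -0.0, 1.8]
[-33.9, -8.7, 0.0] [0.0, -0.0, 1.8]
[-34.2, -7.6, 0.0] [0.0, -0.0, 1.8]
[-34.4, -6.5, 0.0] [0.0, -0.0, 1.8]
[-34.6, -5.4, 0.0] [0.0, -0.0, 1.8]
[-34.7, -4.3, 0.0] [0.0, -0.0, 1.8]
[-34.9, -3.2, 0.0] [0.0, -0.0, 1.8]
[-34.9, -2.1, 0.0] [0.0, -0.0, 1.8]
[-35.0, -1.0, 0.0] [0.0, -0.0, 1.8]
-
```

Emit:
{"method": "drive_tool", "body": {"motion": [{"claw": 55, "linear": [0, 0, -10], "turn": [0, 0, 0]}, {"claw": 55, "linear": [0, 0, -25], "turn": [0, 0, 0]}, {"claw": 55, "linear": [0, 0, -30], "turn": [0, 0, 0]}, {"claw": 55, "linear": [-15, -6, -5], "turn": [0, 0, 0]}, {"claw": 55, "linear": [-33, -13, 0], "turn": [0, 0, 2]}, {"claw": 55, "linear": [-33, -12, 0], "turn": [0, 0, 2]}, {"claw": 55, "linear": [-33, -11, 0], "turn": [0, 0, 2]}, {"claw": 55, "linear": [-34, -9, 0], "turn": [0, 0, 2]}, {"claw": 55, "linear": [-34, -8, 0], "turn": [0, 0, 2]}, {"claw": 55, "linear": [-34, -7, 0], "turn": [0, 0, 2]}]}}

```text
t: 14.45
tcp_pos: [0.4401, -0.0526, 0.1028]
ee_rot: [-2.025, -2.4, 0.002]
wrist_force: [-0.1, 0.2, -0.7]
finger_gap: 0.0615
grasp_force: 33.4
```

```bash
python3 plan.py 445.7 -245 100 0 7
```

```text
t 14.45 tcp [440.1 -52.6 102.8] az 9.7 tilt 0.11 gap 61.5 gf 33.4 F [-0.1  0.2 -0.7] q [-0.55  0.24  0.74  1.97 -0.19  1.    0.45]
[-27.2, -3.8, 0.4] [-0.0, 0.0, 1.4]
[-27.3, -3.2, 0.4] [-0.0, 0.0, 1.4]
[-27.4, -2.5, 0.4] [-0.0, 0.0, 1.4]
[-27.4, -1.8, 0.4] [-0.0, 0.0, 1.4]
[-27.5, -1.2, 0.4] [-0.0, 0.0, 1.4]
[-27.5, -0.5, 0.4] [-0.0, 0.0, 1.4]
[-27.5, 0.2, 0.4] [-0.0, 0.0, 1.4]
-
```

Emit:
{"method": "drive_tool", "body": {"motion": [{"claw": 55, "linear": [-27, -4, 0], "turn": [0, 0, 1.4]}, {"claw": 55, "linear": [-28, -3, 0], "turn": [0, 0, 1.4]}, {"claw": 55, "linear": [-28, -2, 0], "turn": [0, 0, 1.4]}, {"claw": 55, "linear": [-28, -2, 0], "turn": [0, 0, 1.4]}, {"claw": 55, "linear": [-27, -1, 0], "turn": [0, 0, 1.4]}, {"claw": 55, "linear": [-27, 0, 0], "turn": [0, 0, 1.4]}, {"claw": 55, "linear": [-27, 0, 0], "turn": [0, 0, 1.3]}, {"claw": 55, "linear": [0, 0, 0], "turn": [0, 0, 0]}]}}

```text
t: 15.45
tcp_pos: [0.4463, -0.2464, 0.1031]
ee_rot: [-2.226, -2.217, 0.004]
wrist_force: [-1.1, -0.5, -0.8]
finger_gap: 0.0614
grasp_force: 33.4
```

```bash
python3 plan.py 445.7 -244.8 0 0 4; python3 - <<'E'
from h import *
p,d=manip.grab_frame("side");W=cloud("side",d); c=manip.get_state()["tcp_pos"]
m=(d>0)&(np.hypot(W[...,0]-c[0],W[...,1]-c[1])<.06)&(W[...,2]<c[2]+.045)&(W[...,2]>c[2]+.01)&(p.min(-1)>110)
q=W[m]; print(m.sum(),np.percentile(q,[1,50,99],axis=0).round(4),cv2.minAreaRect((q[q[:,2]>c[2]+.028][:,:2]*1000).astype(np.float32)))
E
```

```text
t 15.45 tcp [ 446.3 -246.4  103.1] az -0.2 tilt 0.16 gap 61.4 gf 33.4 F [-1.1 -0.5 -0.8] q [-0.15  0.41  0.81  1.81 -0.33  1.07  0.78]
[0.4, -0.1, 25.8] [-0.0, 0.0, -0.1]
[0.4, -0.1, 25.8] [-0.0, 0.0, -0.1]
[0.4, -0.1, 25.8] [-0.0, 0.0, -0.1]
[0.4, -0.1, 25.8] [-0.0, 0.0, -0.1]
-
707 [[ 0.4097 -0.2799  0.1207]
 [ 0.4463 -0.2623  0.1346]
 [ 0.4818 -0.2186  0.1435]] ((448.837646484375, -247.9734649658203), (82.80718994140625, 65.88895416259766), 1.6595295667648315)
```

Emit:
{"method": "drive_tool", "body": {"motion": [{"claw": 55, "linear": [2, -1, 30], "turn": [0, 0, 0]}, {"claw": 55, "linear": [0, 0, 35], "turn": [0, 0, 0]}, {"claw": 55, "linear": [0, 0, 25], "turn": [0, 0, 0]}, {"claw": 55, "linear": [0, 0, 12], "turn": [0, 0, 0]}, {"claw": 55, "linear": [0, 0, 6], "turn": [0, 0, 0]}, {"claw": 55, "linear": [0, 0, 1], "turn": [0, 0, 0]}, {"claw": 55, "linear": [0, 0, 0], "turn": [0, 0, 0]}]}}

```text
t: 16.38
tcp_pos: [0.4483, -0.2414, -0.0046]
ee_rot: [2.218, 2.223, 0.001]
wrist_force: [-0.1, 0.0, -0.5]
finger_gap: 0.0612
grasp_force: 33.4
```

Emit:
{"method": "drive_tool", "body": {"motion": [{"claw": 55, "linear": [-3, -2, 1], "turn": [0, 0, 0]}, {"claw": 55, "linear": [0, 0, 1], "turn": [0, 0, 0]}, {"claw": 55, "linear": [0, 0, 1], "turn": [0, 0, 0]}, {"claw": 55, "linear": [0, 0, 0], "turn": [0, 0, 0]}]}}

```text
t: 16.88
tcp_pos: [0.4457, -0.2441, -0.0082]
ee_rot: [2.219, 2.224, 0.0]
wrist_force: [-1.1, 0.3, 2.3]
finger_gap: 0.0614
grasp_force: 33.7
```

Emit:
{"method": "drive_tool", "body": {"motion": [{"claw": 70, "linear": [0, 0, 0], "turn": [0, 0, 0]}, {"claw": 75, "linear": [0, 0, 0], "turn": [0, 0, 0]}, {"claw": 75, "linear": [0, 0, -10], "turn": [0, 0, 0]}, {"claw": 75, "linear": [0, 0, -35], "turn": [0, 0, 0]}, {"claw": 80, "linear": [0, 0, -35], "turn": [0, 0, 0]}, {"claw": 80, "linear": [25, 0, -15], "turn": [0, 0, 0]}, {"claw": 80, "linear": [45, 4, 0], "turn": [0, 0, 0]}, {"claw": 80, "linear": [50, 5, 0], "turn": [0, 0, 0]}, {"claw": 80, "linear": [50, 5, 0], "turn": [0, 0, 0]}, {"claw": 80, "linear": [30, 3, 0], "turn": [0, 0, 0]}]}}

```text
t: 18.12
tcp_pos: [0.4625, -0.0408, 0.0871]
ee_rot: [-2.215, -2.227, -0.002]
wrist_force: [0.2, -0.2, -0.5]
finger_gap: 0.0798
grasp_force: 0.0
```

```bash
python3 plan.py 463.8 -43.6 1 0 4; python3 -c "
from h import *
look(('weight','timer'))"
```

```text
t 18.12 tcp [462.5 -40.8  87.1] az 0.3 tilt 0.09 gap 79.8 gf 0.0 F [ 0.2 -0.2 -0.5] q [-0.59  0.32  0.79  1.95 -0.27  0.98  0.33]
[-0.7, 0.3, 21.5] [0.0, -0.0, 0.1]
[-0.7, 0.3, 21.5] [0.0, -0.0, 0.1]
[-0.7, 0.3, 21.5] [0.0, -0.0, 0.1]
[-0.7, 0.3, 21.5] [0.0, -0.0, 0.1]
-
top timer 0.87 [194. 175.] n 977 z5,95 [0.0089 0.0198] mid [0.6177 0.2768] topmid [0.6175 0.2774] rgb [134.  70.  33.]
top timer 0.74 [460. 265.] n 991 z5,95 [0.0194 0.0279] mid [ 0.4454 -0.244 ] topmid [ 0.4458 -0.2433] rgb [123. 120. 111.]
top timer 0.59 [225. 346.] n 958 z5,95 [0.0115 0.0197] mid [0.2817 0.2046] topmid [0.2828 0.2046] rgb [133.  72.  37.]
side weight 0.72 [336. 264.] n 388 z5,95 [0.0098 0.0645] mid [ 0.4842 -0.0246] topmid [ 0.4616 -0.0507] rgb [128. 125. 123.]
side timer 0.68 [388. 325.] n 778 z5,95 [0.0152 0.0267] mid [ 0.443  -0.2475] topmid [ 0.4435 -0.2469] rgb [190.  184.5 169. ]
side timer 0.68 [207. 248.] n 457 z5,95 [0.0036 0.0188] mid [0.2797 0.1975] topmid [0.2784 0.197 ] rgb [200. 123.  62.]
side timer 0.63 [297. 200.] n 26 z5,95 [0.0096 0.0174] mid [0.5904 0.2811] topmid [0.5904 0.2811] rgb [183.   97.   48.5]
```

The timer lies centred on the board at about (445,-245). Next, I'll pick up the weight.

Emit:
{"method": "drive_tool", "body": {"motion": [{"claw": 80, "linear": [-3, 1, 20], "turn": [0, 0, 0]}, {"claw": 80, "linear": [0, 0, 30], "turn": [0, 0, 0]}, {"claw": 80, "linear": [0, 0, 24], "turn": [0, 0, 0]}, {"claw": 80, "linear": [0, 0, 11], "turn": [0, 0, 0]}, {"claw": 60, "linear": [0, 0, 0], "turn": [0, 0, 0]}, {"claw": 45, "linear": [0, 0, 0], "turn": [0, 0, 0]}, {"claw": 30, "linear": [0, 0, 0], "turn": [0, 0, 0]}, {"claw": 30, "linear": [0, 0, 0], "turn": [0, 0, 0]}, {"claw": 30, "linear": [0, 0, 0], "turn": [0, 0, 0]}, {"claw": 30, "linear": [0, 0, 0], "turn": [0, 0, 0]}], "force": 60}}

```text
t: 19.68
tcp_pos: [0.464, -0.0473, 0.0029]
ee_rot: [2.218, 2.223, 0.002]
wrist_force: [-1.8, -0.5, 5.4]
finger_gap: 0.0365
grasp_force: 59.9
```

```bash
python3 plan.py 463 -43 105 0 4 437 180.5 105 20 8
```

```text
t 19.68 tcp [464.  -47.3   2.9] az 0.1 tilt 0.11 gap 36.5 gf 59.9 F [-1.8 -0.5  5.4] q [-0.49  0.46  0.7   2.02 -0.42  0.8   0.46]
[1.1, -0.2, -25.5] [0.0, -0.0, 0.0]
[1.1, -0.2, -25.5] [0.0, -0.0, 0.0]
[1.1, -0.2, -25.5] [0.0, -0.0, 0.0]
[1.1, -0.2, -25.5] [0.0, -0.0, 0.0]
-
[27.9, -3.2, -0.0] [0.0, 0.0, -2.5]
[28.0, -2.0, -0.0] [0.0, 0.0, -2.5]
[28.1, -0.7, -0.0] [0.0, 0.0, -2.5]
[28.1, 0.5, -0.0] [0.0, 0.0, -2.5]
[28.1, 1.7, -0.0] [0.0, 0.0, -2.5]
[28.0, 2.9, -0.0] [0.0, 0.0, -2.5]
[27.8, 4.1, -0.0] [0.0, 0.0, -2.5]
[27.6, 5.4, -0.0] [0.0, 0.0, -2.5]
-
```

Emit:
{"method": "drive_tool", "body": {"motion": [{"claw": 30, "linear": [0, 0, -10], "turn": [0, 0, 0]}, {"claw": 30, "linear": [0, 0, -25], "turn": [0, 0, 0]}, {"claw": 30, "linear": [0, 0, -35], "turn": [0, 0, 0]}, {"claw": 30, "linear": [15, -2, -30], "turn": [0, 0, 0]}, {"claw": 30, "linear": [28, -3, 0], "turn": [0, 0, -2.5]}, {"claw": 30, "linear": [35, -2, 0], "turn": [0, 0, -3]}, {"claw": 30, "linear": [40, 0, 0], "turn": [0, 0, -4]}, {"claw": 30, "linear": [40, 2, 0], "turn": [0, 0, -4]}, {"claw": 30, "linear": [35, 3, 0], "turn": [0, 0, -4]}, {"claw": 30, "linear": [20, 3, 0], "turn": [0, 0, -2.5]}]}}

```text
t: 20.92
tcp_pos: [0.4362, 0.1672, 0.1015]
ee_rot: [-1.793, -2.579, 0.0]
wrist_force: [-0.6, -0.1, -4.4]
finger_gap: 0.0363
grasp_force: 60.9
```

```bash
python3 plan.py 437 180.5 51 20 4;python3 -c "
from h import *
look(('weight',))"
```

```text
t 20.93 tcp [436.2 167.2 101.5] az 20.4 tilt 0.05 gap 36.3 gf 60.9 F [-0.6 -0.1 -4.4] q [-0.94  0.28  0.64  1.92 -0.2   1.01  0.15]
[3.0, 1.3, 12.6] [-0.0, -0.0, 0.1]
[3.0, 1.3, 12.6] [-0.0, -0.0, 0.1]
[3.0, 1.3, 12.6] [-0.0, -0.0, 0.1]
[3.0, 1.3, 12.6] [-0.0, -0.0, 0.1]
-
top weight 0.22 [331. 160.] n 452 z5,95 [0.058  0.1255] mid [0.6322 0.004 ] topmid [0.6355 0.0069] rgb [52. 62. 71.]
side weight 0.73 [274. 197.] n 180 z5,95 [0.0203 0.1585] mid [0.4936 0.2568] topmid [0.4372 0.1603] rgb [130. 128. 125.]
```

Emit:
{"method": "drive_tool", "body": {"motion": [{"claw": 30, "linear": [6, 3, 10], "turn": [0, 0, 0]}, {"claw": 30, "linear": [4, 2, 20], "turn": [0, 0, 0]}, {"claw": 30, "linear": [0, 0, 12], "turn": [0, 0, 0]}, {"claw": 30, "linear": [0, 0, 5], "turn": [0, 0, 0]}, {"claw": 30, "linear": [0, 0, 0], "turn": [0, 0, 0]}, {"claw": 30, "linear": [0, 0, 0], "turn": [0, 0, 0]}]}}

```text
t: 21.88
tcp_pos: [0.4393, 0.1763, 0.0551]
ee_rot: [1.799, 2.574, 0.002]
wrist_force: [-0.2, -1.0, -4.5]
finger_gap: 0.0363
grasp_force: 60.9
```

```bash
python3 plan.py 437.8 178.3 50 20 1
```

```text
t 21.88 tcp [439.3 176.3  55.1] az 20.1 tilt 0.08 gap 36.3 gf 60.9 F [-0.2 -1.  -4.5] q [-0.91  0.36  0.62  1.95 -0.26  0.9   0.18]
[2.4, -0.7, 5.1] [0.1, -0.0, 0.1]
-
```

Emit:
{"method": "drive_tool", "body": {"motion": [{"claw": 30, "linear": [2, -1, 2], "turn": [0, 0, 0]}, {"claw": 30, "linear": [0, 0, 1], "turn": [0, 0, 0]}, {"claw": 30, "linear": [0, 0, 1], "turn": [0, 0, 0]}, {"claw": 30, "linear": [0, 0, 1], "turn": [0, 0, 0]}, {"claw": 30, "linear": [0, 0, 0], "turn": [0, 0, 0]}]}}

```text
t: 22.5
tcp_pos: [0.437, 0.1778, 0.05]
ee_rot: [-1.799, -2.575, -0.0]
wrist_force: [-1.5, 0.1, 1.0]
finger_gap: 0.0361
grasp_force: 61.4
```

Emit:
{"method": "drive_tool", "body": {"motion": [{"claw": 60, "linear": [0, 0, 0], "turn": [0, 0, 0]}, {"claw": 80, "linear": [0, 0, 0], "turn": [0, 0, 0]}, {"claw": 80, "linear": [0, 0, 0], "turn": [0, 0, 0]}, {"claw": 80, "linear": [0, 0, -20], "turn": [0, 0, 0]}, {"claw": 80, "linear": [0, 0, -40], "turn": [0, 0, 0]}, {"claw": 80, "linear": [0, 0, -25], "turn": [0, 0, 0]}]}}

```text
t: 23.25
tcp_pos: [0.4379, 0.178, 0.1364]
ee_rot: [1.799, 2.574, 0.003]
wrist_force: [-0.7, 0.9, -0.3]
finger_gap: 0.0798
grasp_force: 0.0
```

```bash
python3 plan.py 636 6 135 0 8;python3 -c "
from h import *
look(('weight',))"
```

```text
t 23.25 tcp [437.9 178.  136.4] az 20.1 tilt 0.14 gap 79.8 gf 0.0 F [-0.7  0.9 -0.3] q [-0.97  0.25  0.66  1.86 -0.17  1.09  0.1 ]
[-28.7, 15.9, 0.2] [0.0, -0.0, 2.5]
[-28.0, 17.1, 0.2] [0.0, -0.0, 2.5]
[-27.2, 18.3, 0.2] [0.0, -0.0, 2.5]
[-26.4, 19.5, 0.2] [0.0, -0.0, 2.5]
[-25.5, 20.6, 0.2] [0.0, -0.0, 2.5]
[-24.6, 21.7, 0.2] [0.0, -0.0, 2.5]
[-23.6, 22.7, 0.2] [0.0, -0.0, 2.5]
[-22.6, 23.8, 0.2] [0.0, -0.0, 2.5]
-
top weight 0.67 [245. 268.] n 77 z5,95 [0.0567 0.0937] mid [0.4355 0.1653] topmid [0.4353 0.1658] rgb [78. 77. 77.]
side weight 0.83 [270. 211.] n 349 z5,95 [0.0534 0.1104] mid [0.4782 0.2519] topmid [0.4323 0.1732] rgb [127. 124. 122.]
side weight 0.5 [445. 267.] n 847 z5,95 [0.0158 0.0748] mid [ 0.6714 -0.1922] topmid [ 0.6342 -0.2034] rgb [147. 145. 136.]
```

Emit:
{"method": "drive_tool", "body": {"motion": [{"claw": 80, "linear": [-29, 16, 0], "turn": [0, 0, 2.5]}, {"claw": 80, "linear": [-28, 17, 0], "turn": [0, 0, 2.5]}, {"claw": 80, "linear": [-27, 18, 0], "turn": [0, 0, 2.5]}, {"claw": 80, "linear": [-26, 19, 0], "turn": [0, 0, 2.5]}, {"claw": 80, "linear": [-25, 21, 0], "turn": [0, 0, 2.5]}, {"claw": 80, "linear": [-25, 22, 0], "turn": [0, 0, 2.5]}, {"claw": 80, "linear": [-24, 23, 0], "turn": [0, 0, 2.5]}, {"claw": 80, "linear": [-22, 24, 0], "turn": [0, 0, 2.5]}, {"claw": 80, "linear": [0, 0, 0], "turn": [0, 0, 0]}]}}

```text
t: 24.58
tcp_pos: [0.6354, 0.0029, 0.1323]
ee_rot: [2.224, 2.219, -0.007]
wrist_force: [-0.8, 0.9, 0.6]
finger_gap: 0.0803
grasp_force: 0.0
```

```bash
python3 plan.py 636 6.3 49 0 4;python3 - <<'E'
from h import *
for n in ("top","side"):
    p,d=manip.grab_frame(n); np.savez(n+".npz",p=p,d=d); W=cloud(n,d)
    for nm,c,lo,hi in (("knob",(.437,.18),.108,.12),("pan",(.437,.18),.045,.054),("timer",(.4455,-.245),.02,.03),("cap",(.636,.006),.115,.135)):
        q=W[(d>0)&(np.hypot(W[...,0]-c[0],W[...,1]-c[1])<(.06 if nm in('pan','timer') else .03))&(W[...,2]>lo)&(W[...,2]<hi)]
        if len(q)>5: print(n,nm,len(q),np.round(cv2.minEnclosingCircle((q[:,:2]*1e3).astype(np.float32))[0],1),((q.max(0)+q.min(0))*500).round(1))
E
```

```text
t 24.57 tcp [635.4   2.9 132.3] az -0.1 tilt 0.24 gap 80.3 gf 0.0 F [-0.8  0.9  0.6] q [-0.48  0.62  0.73  1.4  -0.41  1.28  0.27]
[0.9, 0.2, 20.8] [-0.0, 0.0, -0.0]
[0.9, 0.2, 20.8] [-0.0, 0.0, -0.0]
[0.9, 0.2, 20.8] [-0.0, 0.0, -0.0]
[0.9, 0.2, 20.8] [-0.0, 0.0, -0.0]
-
top pan 173 [445.2 202. ] [445.5 206.4  49.5]
top timer 962 [ 445.8 -243.5] [ 446.1 -243.2   24.7]
side knob 45 [435.9 178.6] [434.9 177.5 110.8]
side pan 411 [436.1 179.7] [435.2 180.7  49.5]
side timer 747 [ 444.8 -243.6] [ 444.9 -244.1   24.6]
side cap 94 [633.8   7. ] [635.    4.9 120.3]
```

Weight is centred on the pan. Now I'll take the bottle.

Emit:
{"method": "drive_tool", "body": {"motion": [{"claw": 80, "linear": [3, 0, 20], "turn": [0, 0, 0]}, {"claw": 80, "linear": [0, 0, 30], "turn": [0, 0, 0]}, {"claw": 80, "linear": [0, 0, 23], "turn": [0, 0, 0]}, {"claw": 80, "linear": [0, 0, 10], "turn": [0, 0, 0]}, {"claw": 60, "linear": [0, 0, 0], "turn": [0, 0, 0]}, {"claw": 45, "linear": [0, 0, 0], "turn": [0, 0, 0]}, {"claw": 32, "linear": [0, 0, 0], "turn": [0, 0, 0]}, {"claw": 32, "linear": [0, 0, 0], "turn": [0, 0, 0]}, {"claw": 32, "linear": [0, 0, 0], "turn": [0, 0, 0]}, {"claw": 32, "linear": [0, 0, 0], "turn": [0, 0, 0]}], "force": 35}}

```text
t: 25.92
tcp_pos: [0.6366, 0.0094, 0.0531]
ee_rot: [2.218, 2.223, 0.003]
wrist_force: [-0.6, 0.7, 5.7]
finger_gap: 0.0371
grasp_force: 35.6
```

```bash
python3 plan.py 636 5 110 0 3 464 -43 110 0 7
```

```text
t 25.93 tcp [636.6   9.4  53.1] az 0.1 tilt 0.15 gap 37.1 gf 35.6 F [-0.6  0.7  5.7] q [-0.47  0.69  0.69  1.49 -0.47  1.12  0.31]
[-1.5, -0.2, -19.0] [0.0, -0.0, 0.0]
[-1.5, -0.2, -19.0] [0.0, -0.0, 0.0]
[-1.5, -0.2, -19.0] [0.0, -0.0, 0.0]
-
[-6.8, -24.6, -0.1] [0.0, -0.0, 0.0]
[-6.8, -24.6, -0.1] [0.0, -0.0, 0.0]
[-6.8, -24.6, -0.1] [0.0, -0.0, 0.0]
[-6.8, -24.6, -0.1] [0.0, -0.0, 0.0]
[-6.8, -24.6, -0.1] [0.0, -0.0, 0.0]
[-6.8, -24.6, -0.1] [0.0, -0.0, 0.0]
[-6.8, -24.6, -0.1] [0.0, -0.0, 0.0]
-
```

Emit:
{"method": "drive_tool", "body": {"motion": [{"claw": 32, "linear": [0, 0, -10], "turn": [0, 0, 0]}, {"claw": 32, "linear": [0, 0, -25], "turn": [0, 0, 0]}, {"claw": 32, "linear": [0, -10, -15], "turn": [0, 0, 0]}, {"claw": 32, "linear": [-6, -25, 0], "turn": [0, 0, 0]}, {"claw": 32, "linear": [-9, -35, 0], "turn": [0, 0, 0]}, {"claw": 32, "linear": [-10, -35, 0], "turn": [0, 0, 0]}, {"claw": 32, "linear": [-10, -35, 0], "turn": [0, 0, 0]}, {"claw": 32, "linear": [-9, -25, 0], "turn": [0, 0, 0]}, {"claw": 32, "linear": [-4, -8, 0], "turn": [0, 0, 0]}, {"claw": 32, "linear": [0, 0, 0], "turn": [0, 0, 0]}]}}

```text
t: 27.18
tcp_pos: [0.4627, -0.0388, 0.1019]
ee_rot: [2.219, 2.223, 0.002]
wrist_force: [0.9, 0.4, 0.2]
finger_gap: 0.0367
grasp_force: 35.2
```

```bash
python3 plan.py 464 -38 8 0 4;python3 -c "
from h import *
look(('ink_bottle',))"
```

```text
t 27.18 tcp [462.7 -38.8 101.9] az 0.1 tilt 0.07 gap 36.7 gf 35.2 F [0.9 0.4 0.2] q [-0.63  0.31  0.82  1.93 -0.26  1.02  0.31]
[0.2, 0.3, 23.5] [0.0, -0.0, 0.0]
[0.2, 0.3, 23.5] [0.0, -0.0, 0.0]
[0.2, 0.3, 23.5] [0.0, -0.0, 0.0]
[0.2, 0.3, 23.5] [0.0, -0.0, 0.0]
-
side ink_bottle 0.72 [337. 225.] n 543 z5,95 [0.1029 0.1715] mid [0.5291 0.0275] topmid [ 0.4636 -0.0468] rgb [67. 75. 84.]
```

Emit:
{"method": "drive_tool", "body": {"motion": [{"claw": 32, "linear": [0, 0, 20], "turn": [0, 0, 0]}, {"claw": 32, "linear": [0, 0, 32], "turn": [0, 0, 0]}, {"claw": 32, "linear": [0, 0, 25], "turn": [0, 0, 0]}, {"claw": 32, "linear": [0, 0, 12], "turn": [0, 0, 0]}, {"claw": 32, "linear": [0, 0, 4], "turn": [0, 0, 0]}, {"claw": 32, "linear": [0, 0, 0], "turn": [0, 0, 0]}, {"claw": 32, "linear": [0, 0, 0], "turn": [0, 0, 0]}]}}

```text
t: 28.25
tcp_pos: [0.4636, -0.039, 0.0094]
ee_rot: [2.218, 2.223, 0.002]
wrist_force: [0.3, 0.3, -0.6]
finger_gap: 0.0368
grasp_force: 35.2
```

Emit:
{"method": "drive_tool", "body": {"motion": [{"claw": 32, "linear": [0, 0, 1], "turn": [0, 0, 0]}, {"claw": 32, "linear": [0, 0, 1], "turn": [0, 0, 0]}, {"claw": 32, "linear": [0, 0, 1], "turn": [0, 0, 0]}, {"claw": 32, "linear": [0, 0, 0], "turn": [0, 0, 0]}]}}

```text
t: 28.75
tcp_pos: [0.4628, -0.0388, 0.006]
ee_rot: [-2.219, -2.224, -0.001]
wrist_force: [-1.1, 1.0, 5.5]
finger_gap: 0.0364
grasp_force: 35.7
```

Emit:
{"method": "drive_tool", "body": {"motion": [{"claw": 60, "linear": [0, 0, 0], "turn": [0, 0, 0]}, {"claw": 80, "linear": [0, 0, 0], "turn": [0, 0, 0]}, {"claw": 80, "linear": [0, 0, 0], "turn": [0, 0, 0]}, {"claw": 80, "linear": [0, 0, -25], "turn": [0, 0, 0]}, {"claw": 80, "linear": [0, 0, -45], "turn": [0, 0, 0]}, {"claw": 80, "linear": [0, 0, -35], "turn": [0, 0, 0]}]}}

```text
t: 29.5
tcp_pos: [0.4628, -0.0392, 0.112]
ee_rot: [2.219, 2.223, 0.001]
wrist_force: [-1.0, 0.7, -0.2]
finger_gap: 0.0799
grasp_force: 0.0
```

```bash
python3 plan.py 635.2 -203 100 0 8;python3 -c "
from h import *
look(('ink_bottle',))"
```

```text
t 29.5 tcp [462.8 -39.2 112. ] az 0.1 tilt 0.04 gap 79.9 gf 0.0 F [-1.   0.7 -0.2] q [-0.64  0.29  0.84  1.92 -0.25  1.04  0.3 ]
[-20.5, 21.5, 1.5] [0.0, 0.0, 0.0]
[-20.5, 21.5, 1.5] [0.0, 0.0, 0.0]
[-20.5, 21.5, 1.5] [0.0, 0.0, 0.0]
[-20.5, 21.5, 1.5] [0.0, 0.0, 0.0]
[-20.5, 21.5, 1.5] [0.0, 0.0, 0.0]
[-20.5, 21.5, 1.5] [0.0, 0.0, 0.0]
[-20.5, 21.5, 1.5] [0.0, 0.0, 0.0]
[-20.5, 21.5, 1.5] [0.0, 0.0, 0.0]
-
side ink_bottle 0.56 [332. 263.] n 521 z5,95 [0.0092 0.0764] mid [ 0.4589 -0.0474] topmid [ 0.4614 -0.0453] rgb [65. 72. 83.]
```

Emit:
{"method": "drive_tool", "body": {"motion": [{"claw": 80, "linear": [-20, 21, 0], "turn": [0, 0, 0]}, {"claw": 80, "linear": [-21, 22, 0], "turn": [0, 0, 0]}, {"claw": 80, "linear": [-21, 22, 0], "turn": [0, 0, 0]}, {"claw": 80, "linear": [-21, 22, 0], "turn": [0, 0, 0]}, {"claw": 80, "linear": [-21, 22, 0], "turn": [0, 0, 0]}, {"claw": 80, "linear": [-21, 22, 0], "turn": [0, 0, 0]}, {"claw": 80, "linear": [-20, 21, 0], "turn": [0, 0, 0]}, {"claw": 80, "linear": [-19, 20, 0], "turn": [0, 0, 0]}, {"claw": 80, "linear": [0, 0, 10], "turn": [0, 0, 0]}, {"claw": 80, "linear": [0, 0, 0], "turn": [0, 0, 0]}]}}

```text
t: 30.95
tcp_pos: [0.6327, -0.201, 0.0974]
ee_rot: [-2.215, -2.219, 0.003]
wrist_force: [1.0, 0.8, 0.8]
finger_gap: 0.0801
grasp_force: 0.0
```

```bash
python3 plan.py 635.2 -203 20 0 4; python3 m.py >/dev/null; python3 -c "
from h import *
look(('ink_bottle','beaker'))"
```

```text
t 30.95 tcp [ 632.7 -201.    97.4] az 0.1 tilt 0.37 gap 80.1 gf 0.0 F [1.  0.8 0.8] q [-0.14  0.72  0.74  1.35 -0.49  1.26  0.62]
[-0.6, 0.7, 19.4] [-0.1, -0.0, 0.0]
[-0.6, 0.7, 19.4] [-0.1, -0.0, 0.0]
[-0.6, 0.7, 19.4] [-0.1, -0.0, 0.0]
[-0.6, 0.6, 19.4] [-0.1, -0.0, 0.0]
-
side ink_bottle 0.76 [332. 264.] n 548 z5,95 [0.007  0.0761] mid [ 0.4603 -0.0483] topmid [ 0.4606 -0.0445] rgb [68. 75. 86.]
side beaker 0.97 [445. 269.] n 899 z5,95 [0.0143 0.0755] mid [ 0.6345 -0.2035] topmid [ 0.6345 -0.2035] rgb [152. 150. 141.]Traceback (most recent call last):
  File "m.py", line 22, in <module>
    main()
    ~~~~^^
  File "m.py", line 14, in main
    sel("timer",(.437,.17),.05,.060,.075)
    ~~~^^^^^^^^^^^^^^^^^^^^^^^^^^^^^^^^^^
  File "m.py", line 8, in sel
    nl,lab,st,_=cv2.connectedComponentsWithStats(m.astype(np.uint8)); i=1+np.argmax(st[1:,4]); q=W[lab==i]
                                                                          ~~~~~~~~~^^^^^^^^^^
    return _wrapfunc(a, 'argmax', axis=axis, out=out, **kwds)
    return bound(*args, **kwds)
ValueError: attempt to get argmax of an empty sequence
```

Emit:
{"method": "drive_tool", "body": {"motion": [{"claw": 80, "linear": [-3, 2, 20], "turn": [0, 0, 0]}, {"claw": 80, "linear": [0, 0, 30], "turn": [0, 0, 0]}, {"claw": 80, "linear": [0, 0, 20], "turn": [0, 0, 0]}, {"claw": 80, "linear": [0, 0, 8], "turn": [0, 0, 0]}, {"claw": 65, "linear": [0, 0, 0], "turn": [0, 0, 0]}, {"claw": 55, "linear": [0, 0, 0], "turn": [0, 0, 0]}, {"claw": 46, "linear": [0, 0, 0], "turn": [0, 0, 0]}, {"claw": 46, "linear": [0, 0, 0], "turn": [0, 0, 0]}, {"claw": 46, "linear": [0, 0, 0], "turn": [0, 0, 0]}, {"claw": 46, "linear": [0, 0, 0], "turn": [0, 0, 0]}], "force": 30}}

```text
t: 32.5
tcp_pos: [0.6375, -0.2061, 0.0236]
ee_rot: [2.218, 2.223, 0.001]
wrist_force: [-0.5, -1.4, 5.3]
finger_gap: 0.0538
grasp_force: 31.0
```

```bash
python3 plan.py 636 -200 90 0 3 640 1.5 90 0 7
```

```text
t 32.5 tcp [ 637.5 -206.1   23.6] az 0.1 tilt 0.1 gap 53.8 gf 31.0 F [-0.5 -1.4  5.3] q [-0.12  0.8   0.7   1.41 -0.54  1.13  0.66]
[2.0, -0.5, -22.1] [0.0, 0.0, 0.0]
[2.0, -0.5, -22.1] [0.0, 0.0, 0.0]
[2.0, -0.5, -22.1] [0.0, 0.0, 0.0]
-
[28.8, 0.6, -0.0] [0.0, 0.0, 0.0]
[28.8, 0.6, -0.0] [0.0, 0.0, 0.0]
[28.8, 0.6, -0.0] [0.0, 0.0, 0.0]
[28.8, 0.6, -0.0] [0.0, 0.0, 0.0]
[28.8, 0.6, -0.0] [0.0, 0.0, 0.0]
[28.8, 0.6, -0.0] [0.0, 0.0, 0.0]
[28.8, 0.6, -0.0] [0.0, 0.0, 0.0]
-
```

The gap suggests the pads' upper ends are on the flared rim, so I'll regrip 6 mm lower.

Emit:
{"method": "drive_tool", "body": {"motion": [{"claw": 72, "linear": [0, 0, 0], "turn": [0, 0, 0]}, {"claw": 72, "linear": [2, -1, 0], "turn": [0, 0, 0]}, {"claw": 72, "linear": [0, 0, 4], "turn": [0, 0, 0]}, {"claw": 72, "linear": [0, 0, 3], "turn": [0, 0, 0]}, {"claw": 60, "linear": [0, 0, 0], "turn": [0, 0, 0]}, {"claw": 45, "linear": [0, 0, 0], "turn": [0, 0, 0]}, {"claw": 45, "linear": [0, 0, 0], "turn": [0, 0, 0]}, {"claw": 45, "linear": [0, 0, 0], "turn": [0, 0, 0]}, {"claw": 45, "linear": [0, 0, 0], "turn": [0, 0, 0]}], "force": 30}}

```text
t: 33.62
tcp_pos: [0.6359, -0.2035, 0.0155]
ee_rot: [-2.219, -2.224, 0.0]
wrist_force: [-0.4, 0.1, -1.7]
finger_gap: 0.0521
grasp_force: 31.4
```

```bash
python3 tips.py pics/g5.png|head -1
```

```text
tcp [ 0.6359 -0.2035  0.0155] px 443 281 F [-0.4  0.1 -1.7] gap 0.0521
```

View pics/g5.png

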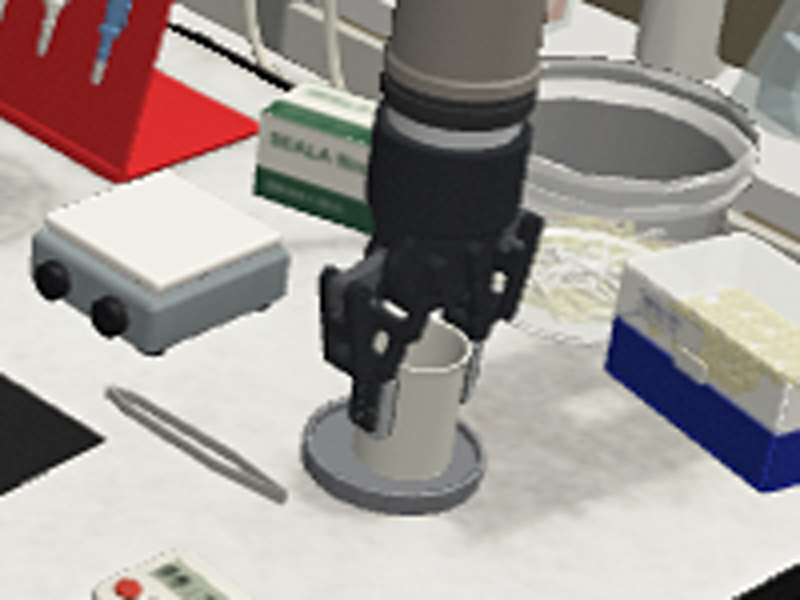

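The beaker is well gripped and upright. I'll carry it to the stirrer.

Emit:
{"method": "drive_tool", "body": {"motion": [{"claw": 45, "linear": [0, 0, -10], "turn": [0, 0, 0]}, {"claw": 45, "linear": [0, 0, -30], "turn": [0, 0, 0]}, {"claw": 45, "linear": [0, 0, -40], "turn": [0, 0, 0]}, {"claw": 45, "linear": [20, 0, 0], "turn": [0, 0, 0]}, {"claw": 45, "linear": [40, 1, 0], "turn": [0, 0, 0]}, {"claw": 45, "linear": [45, 1, 0], "turn": [0, 0, 0]}, {"claw": 45, "linear": [45, 1, 0], "turn": [0, 0, 0]}, {"claw": 45, "linear": [35, 1, 0], "turn": [0, 0, 0]}, {"claw": 45, "linear": [20, 0, 0], "turn": [0, 0, 0]}, {"claw": 45, "linear": [0, 0, 0], "turn": [0, 0, 0]}]}}

```text
t: 34.92
tcp_pos: [0.6393, 0.004, 0.0951]
ee_rot: [-2.214, -2.227, -0.0]
wrist_force: [-0.1, -0.0, -0.5]
finger_gap: 0.0519
grasp_force: 31.5
```

```bash
python3 plan.py 640 1.5 60 0 4
```

```text
t 34.92 tcp [639.3   4.   95.1] az 0.3 tilt 0.07 gap 51.9 gf 31.5 F [-0.1 -0.  -0.5] q [-0.49  0.67  0.74  1.44 -0.47  1.21  0.32]
[-0.6, 0.2, 8.8] [-0.0, -0.0, 0.1]
[-0.6, 0.2, 8.8] [-0.0, -0.0, 0.1]
[-0.6, 0.2, 8.8] [-0.0, -0.0, 0.1]
[-0.6, 0.2, 8.8] [-0.0, -0.0, 0.1]
-
```

Emit:
{"method": "drive_tool", "body": {"motion": [{"claw": 45, "linear": [-1, 0, 15], "turn": [0, 0, 0]}, {"claw": 45, "linear": [0, 0, 14], "turn": [0, 0, 0]}, {"claw": 45, "linear": [0, 0, 5], "turn": [0, 0, 0]}, {"claw": 45, "linear": [0, 0, 1], "turn": [0, 0, 0]}, {"claw": 45, "linear": [0, 0, 1], "turn": [0, 0, 0]}, {"claw": 45, "linear": [0, 0, 0], "turn": [0, 0, 0]}, {"claw": 45, "linear": [0, 0, 0], "turn": [0, 0, 0]}]}}

```text
t: 35.8
tcp_pos: [0.6398, 0.0005, 0.06]
ee_rot: [2.219, 2.224, 0.001]
wrist_force: [0.2, -0.3, -0.7]
finger_gap: 0.052
grasp_force: 31.5
```

Emit:
{"method": "drive_tool", "body": {"motion": [{"claw": 45, "linear": [1, 0, 1], "turn": [0, 0, 0]}, {"claw": 45, "linear": [0, 0, 1], "turn": [0, 0, 0]}, {"claw": 45, "linear": [0, 0, 0.5], "turn": [0, 0, 0]}, {"claw": 45, "linear": [0, 0, 0], "turn": [0, 0, 0]}]}}

```text
t: 36.3
tcp_pos: [0.6396, 0.0018, 0.0575]
ee_rot: [-2.219, -2.224, -0.001]
wrist_force: [-1.5, 0.8, 2.6]
finger_gap: 0.0523
grasp_force: 31.7
```

Emit:
{"method": "drive_tool", "body": {"motion": [{"claw": 65, "linear": [0, 0, 0], "turn": [0, 0, 0]}, {"claw": 80, "linear": [0, 0, 0], "turn": [0, 0, 0]}, {"claw": 80, "linear": [0, 0, -15], "turn": [0, 0, 0]}, {"claw": 80, "linear": [0, 0, -30], "turn": [0, 0, 0]}, {"claw": 80, "linear": [0, 0, -25], "turn": [0, 0, 0]}, {"claw": 80, "linear": [-5, -20, 0], "turn": [0, 0, 0]}, {"claw": 80, "linear": [-9, -38, 0], "turn": [0, 0, 0]}, {"claw": 80, "linear": [-10, -42, 0], "turn": [0, 0, 0]}, {"claw": 80, "linear": [-10, -42, 0], "turn": [0, 0, 0]}, {"claw": 80, "linear": [-8, -32, 0], "turn": [0, 0, 0]}]}}

```text
t: 37.55
tcp_pos: [0.4643, -0.0418, 0.1279]
ee_rot: [2.22, 2.222, 0.002]
wrist_force: [0.5, 0.8, 1.0]
finger_gap: 0.0799
grasp_force: 0.0
```

```bash
python3 plan.py 463 -42 6 0 4;python3 -c "
from h import *
look(('ink_bottle','beaker'))"
```

```text
t 37.55 tcp [464.3 -41.8 127.9] az 0.1 tilt 0.08 gap 79.9 gf 0.0 F [0.5 0.8 1. ] q [-0.67  0.28  0.88  1.89 -0.25  1.08  0.31]
[-0.1, -0.4, 30.5] [0.0, -0.0, 0.0]
[-0.1, -0.4, 30.5] [0.0, -0.0, 0.0]
[-0.1, -0.4, 30.5] [0.0, -0.0, 0.0]
[-0.1, -0.4, 30.5] [0.0, -0.0, 0.0]
-
top ink_bottle 0.48 [322. 170.] n 1891 z5,95 [0.0297 0.0527] mid [0.5946 0.0012] topmid [0.5925 0.0024] rgb [147. 145. 137.]
top beaker 0.56 [335. 155.] n 768 z5,95 [0.0515 0.1186] mid [0.6392 0.0023] topmid [0.6392 0.0023] rgb [69.  68.5 64. ]
top beaker 0.41 [459. 264.] n 982 z5,95 [0.0201 0.028 ] mid [ 0.4451 -0.2441] topmid [ 0.4457 -0.2434] rgb [123. 120. 111.]
side ink_bottle 0.97 [334. 263.] n 501 z5,95 [0.0082 0.0764] mid [ 0.4584 -0.0499] topmid [ 0.4621 -0.0461] rgb [65. 71. 81.]
side beaker 0.88 [385. 210.] n 725 z5,95 [0.0526 0.1169] mid [0.7089 0.0567] topmid [0.6385 0.0021] rgb [147. 145. 136.]
```

Emit:
{"method": "drive_tool", "body": {"motion": [{"claw": 80, "linear": [0, -1, 25], "turn": [0, 0, 0]}, {"claw": 80, "linear": [0, 0, 40], "turn": [0, 0, 0]}, {"claw": 80, "linear": [0, 0, 35], "turn": [0, 0, 0]}, {"claw": 80, "linear": [0, 0, 17], "turn": [0, 0, 0]}, {"claw": 80, "linear": [0, 0, 4], "turn": [0, 0, 0]}, {"claw": 60, "linear": [0, 0, 0], "turn": [0, 0, 0]}, {"claw": 45, "linear": [0, 0, 0], "turn": [0, 0, 0]}, {"claw": 32, "linear": [0, 0, 0], "turn": [0, 0, 0]}, {"claw": 32, "linear": [0, 0, 0], "turn": [0, 0, 0]}, {"claw": 32, "linear": [0, 0, 0], "turn": [0, 0, 0]}], "force": 35}}

```text
t: 39.1
tcp_pos: [0.4656, -0.0409, 0.0073]
ee_rot: [2.218, 2.223, 0.003]
wrist_force: [-0.7, 0.9, 6.4]
finger_gap: 0.037
grasp_force: 35.1
```

```bash
python3 plan.py 463 -42 80 0 3 633 -199 80 0 8
```

```text
t 39.1 tcp [465.6 -40.9   7.3] az 0.1 tilt 0.12 gap 37.0 gf 35.1 F [-0.7  0.9  6.4] q [-0.55  0.47  0.76  2.02 -0.45  0.82  0.48]
[-0.3, -0.8, -24.2] [0.0, -0.0, 0.0]
[-0.3, -0.8, -24.2] [0.0, -0.0, 0.0]
[-0.3, -0.8, -24.2] [0.0, -0.0, 0.0]
-
[-19.7, 21.2, 0.0] [0.0, -0.0, 0.0]
[-19.7, 21.2, 0.0] [0.0, -0.0, 0.0]
[-19.7, 21.2, 0.0] [0.0, -0.0, 0.0]
[-19.7, 21.2, 0.0] [0.0, -0.0, 0.0]
[-19.7, 21.2, 0.0] [0.0, -0.0, 0.0]
[-19.7, 21.2, 0.0] [0.0, -0.0, 0.0]
[-19.7, 21.2, 0.0] [0.0, -0.0, 0.0]
[-19.7, 21.2, 0.0] [0.0, -0.0, 0.0]
-
```

Emit:
{"method": "drive_tool", "body": {"motion": [{"claw": 32, "linear": [0, 0, -15], "turn": [0, 0, 0]}, {"claw": 32, "linear": [0, 0, -35], "turn": [0, 0, 0]}, {"claw": 32, "linear": [-10, 11, -20], "turn": [0, 0, 0]}, {"claw": 32, "linear": [-21, 22, 0], "turn": [0, 0, 0]}, {"claw": 32, "linear": [-26, 28, 0], "turn": [0, 0, 0]}, {"claw": 32, "linear": [-27, 29, 0], "turn": [0, 0, 0]}, {"claw": 32, "linear": [-27, 29, 0], "turn": [0, 0, 0]}, {"claw": 32, "linear": [-25, 27, 0], "turn": [0, 0, 0]}, {"claw": 32, "linear": [-20, 21, 0], "turn": [0, 0, 0]}, {"claw": 32, "linear": [0, 0, 0], "turn": [0, 0, 0]}]}}

```text
t: 40.35
tcp_pos: [0.6327, -0.1993, 0.0769]
ee_rot: [2.219, 2.22, -0.002]
wrist_force: [0.1, -0.3, -0.3]
finger_gap: 0.0363
grasp_force: 35.4
```

```bash
python3 plan.py 633.5 -198 16 0 4;python3 -c "
from h import *
look(('ink_bottle',))"
```

```text
t 40.35 tcp [ 632.7 -199.3   76.9] az 0.0 tilt 0.19 gap 36.3 gf 35.4 F [ 0.1 -0.3 -0.3] q [-0.16  0.74  0.75  1.38 -0.51  1.22  0.63]
[0.4, 0.2, 15.2] [0.0, 0.0, 0.0]
[0.4, 0.2, 15.2] [0.0, 0.0, 0.0]
[0.4, 0.2, 15.2] [0.0, 0.0, 0.0]
[0.4, 0.2, 15.2] [0.0, 0.0, 0.0]
-
top ink_bottle 0.41 [241. 274.] n 2835 z5,95 [0.0317 0.0519] mid [0.4288 0.1791] topmid [0.4381 0.1812] rgb [113. 114. 115.]
side ink_bottle 0.92 [449. 247.] n 452 z5,95 [0.0719 0.1426] mid [ 0.6932 -0.1632] topmid [ 0.6302 -0.2068] rgb [71. 77. 87.]
side ink_bottle 0.16 [331. 278.] n 1488 z5,95 [0.0005 0.0049] mid [ 0.4643 -0.0438] topmid [ 0.4643 -0.0438] rgb [36. 36. 36.]
```

Emit:
{"method": "drive_tool", "body": {"motion": [{"claw": 32, "linear": [1, 1, 20], "turn": [0, 0, 0]}, {"claw": 32, "linear": [0, 0, 25], "turn": [0, 0, 0]}, {"claw": 32, "linear": [0, 0, 11], "turn": [0, 0, 0]}, {"claw": 32, "linear": [0, 0, 4], "turn": [0, 0, 0]}, {"claw": 32, "linear": [0, 0, 1], "turn": [0, 0, 0]}, {"claw": 32, "linear": [0, 0, 0], "turn": [0, 0, 0]}, {"claw": 32, "linear": [0, 0, 0], "turn": [0, 0, 0]}]}}

```text
t: 41.42
tcp_pos: [0.6335, -0.1958, 0.0159]
ee_rot: [2.218, 2.223, 0.001]
wrist_force: [-0.1, 0.7, -0.9]
finger_gap: 0.0365
grasp_force: 35.4
```

```bash
python3 plan.py 633.5 -198 12 0 1; python3 -c "
from h import *
look(('ink_bottle',))"
```

```text
t 41.42 tcp [ 633.5 -195.8   15.9] az 0.1 tilt 0.08 gap 36.5 gf 35.4 F [-0.1  0.7 -0.9] q [-0.15  0.8   0.71  1.44 -0.55  1.11  0.66]
[-2.2, -0.0, 3.9] [0.1, 0.0, 0.1]
-
side ink_bottle 0.6 [444. 274.] n 384 z5,95 [0.0133 0.0827] mid [ 0.6434 -0.2041] topmid [ 0.6332 -0.2054] rgb [70.  76.  85.5]
```

Emit:
{"method": "drive_tool", "body": {"motion": [{"claw": 32, "linear": [-1, 0, 1], "turn": [0, 0, 0]}, {"claw": 32, "linear": [0, 0, 1], "turn": [0, 0, 0]}, {"claw": 32, "linear": [0, 0, 1], "turn": [0, 0, 0]}, {"claw": 32, "linear": [0, 0, 1], "turn": [0, 0, 0]}, {"claw": 32, "linear": [0, 0, 0], "turn": [0, 0, 0]}]}}

```text
t: 42.25
tcp_pos: [0.6329, -0.1967, 0.0124]
ee_rot: [-2.219, -2.224, -0.001]
wrist_force: [-3.1, 1.4, 7.3]
finger_gap: 0.0368
grasp_force: 36.1
```

Contact made, so I'll release, lift and back away.

Emit:
{"method": "drive_tool", "body": {"motion": [{"claw": 55, "linear": [0, 0, 0], "turn": [0, 0, 0]}, {"claw": 80, "linear": [0, 0, 0], "turn": [0, 0, 0]}, {"claw": 80, "linear": [0, 0, 0], "turn": [0, 0, 0]}, {"claw": 80, "linear": [0, 0, -20], "turn": [0, 0, 0]}, {"claw": 80, "linear": [0, 0, -45], "turn": [0, 0, 0]}, {"claw": 80, "linear": [0, 0, -45], "turn": [0, 0, 0]}, {"claw": 80, "linear": [30, -30, -20], "turn": [0, 0, 0]}, {"claw": 80, "linear": [40, -40, 0], "turn": [0, 0, 0]}, {"claw": 80, "linear": [40, -40, 0], "turn": [0, 0, 0]}, {"claw": 80, "linear": [30, -30, 0], "turn": [0, 0, 0]}]}}

```text
t: 43.5
tcp_pos: [0.4915, -0.0552, 0.1422]
ee_rot: [-2.218, -2.224, -0.004]
wrist_force: [0.8, 0.6, 0.2]
finger_gap: 0.0798
grasp_force: 0.0
```

```bash
python3 - <<'E'
from h import *
for n in ("top","side"):
    p,d=manip.grab_frame(n); cv2.imwrite(f"pics/{n}_end.png",p[:,:,::-1]); W=cloud(n,d)
    for nm,c,r,lo,hi in (("knob",(.437,.18),.03,.107,.12),("timer",(.4455,-.245),.06,.02,.03),("cap",(.6335,-.1995),.03,.077,.1),("rim",(.64,.002),.04,.112,.13)):
        q=W[(d>0)&(np.hypot(W[...,0]-c[0],W[...,1]-c[1])<r)&(W[...,2]>lo)&(W[...,2]<hi)]
        if len(q)>5: print(n,nm,len(q),np.round(cv2.minEnclosingCircle((q[:,:2]*1e3).astype(np.float32))[0],1),"z",np.median(q[:,2]).round(4))
s=manip.get_state(); print(s["t"],s["tcp_pos"])
E
```

```text
top knob 149 [436.5 180.2] z 0.1111
top timer 954 [ 446.8 -243.1] z 0.024
top cap 152 [ 632.8 -197.2] z 0.0808
top rim 187 [640.2   3. ] z 0.1176
side knob 53 [434.7 179. ] z 0.1105
side timer 747 [ 444.3 -243.8] z 0.024
side cap 110 [ 631.7 -199.3] z 0.081
side rim 151 [639.7   2. ] z 0.1162
43.6 [ 0.48966456 -0.05209337  0.14143629]
```

View pics/side_end.png

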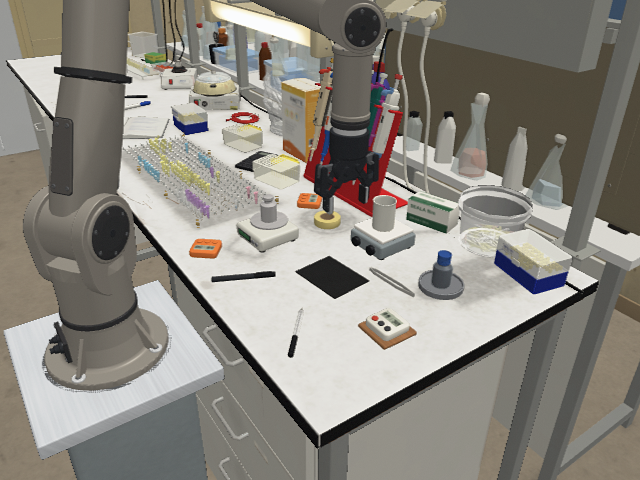

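The side view shows all four things upright in their places: weight at (267,212), beaker at (384,213), bottle at (444,268), timer at (387,325). The mat at (332,277) is empty, and every offset is below about 3 mm. I'll hand it in.

```bash
python3 -c "
from workcell import manip
print(manip.close_job())"
```

```text
the job is handed in; nothing more can be done
None
```

The weight, beaker, bottle and timer each stand upright within about 3 mm of the middle of their own places, the mat is empty, and the job was handed in at about 44 s; no verdict came back.

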